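Lock down the hand mill and grind a measure into its cup

ROBOT

A 6-joint arm with a two-finger parallel gripper is mounted at the origin on a cart in front of the work surface, level with it; the furniture and walls round the work are solid. World frame = base frame: x ahead of the robot, y to its left, z up, the work surface at z = 0. Lengths are in mm, angles in rad, forces in N, time in s.
With the tool pointing down it reaches from about 325 to 850 mm from the base axis. Payload 4.4 kg.
Tool frame: the origin (TCP) lies at the very end of the fingers, on their centre line; the grasp point (between the pads) lies arm.grip_depth behind it (arm.grip_depth is the distance from the TCP to the grasp point, in mm); z points along the fingers, y is the line along which they close (so a half turn about z gives the same grasp; the last joint's range is limited). The gripper opens to 94 mm and grips with 3 to 60 N. Pads are 16 mm wide; open, the fingers measure 119 mm over their backs; the gripper's body (75 mm by 177 mm) begins 78 mm behind the grasp point.
Start: joints at [-1.435, 0.207, 1.542, -0, 1.393, -0.15], TCP at [162.646, -551.519, 169.947] pointing down, gripper open.
Joint ranges: [-2.73, 2.73], [-0.86, 2.22], [0.23, 2.46], [-1.11, 4.25], [0.08, 2.63], [-2.82, 2.82]. Speed limits (rad/s): [2.79, 2.79, 3.14, 3.14, 3.14, 3.14].

INTERFACE

Orientations are given as [roll, pitch, yaw] about the fixed x, y, z axes, in that order (R = Rz(yaw) Ry(pitch) Rx(roll)).
In Python, from cell import arm gives the robot as it stands.
- The arm moves only by the tool play_rows, never from a script. Its argument "deltas" is a list of rows, each an object of numbers: "tx", "ty", "tz": the shift along the tool's x, y, z in cm; "rx", "ry", "rz": the turn, a rotation vector about the tool's x, y, z in rad; "hand": the closure, from 0 (fully open) to 1 (shut). In form: [{"tx": .., "ty": .., "tz": .., "rx": .., "ry": .., "rz": .., "hand": ..}, ...]. A call has 1 to 20 rows; each row shifts and turns the commanded pose from where the row before left it, along the tool's axes as they then stand; what a row does not reach is not made up. A row lasts 1/10 s, in which the tool goes at most 50 mm and 8.59 degrees, less where a joint would pass 70% of its speed; a pose out of reach is approached as far as the arm can. A call with a gripper value outside its range is refused whole. The fingers move at their own pace and stop on an object; "squeeze" is the grip in N (left out, the last holds). Time passes only in rows, so rows that do not move let the fingers close. It gives the time, the measured TCP pose, the force, the opening and the grip force at its end, in the units of the state.
- arm.state(): the state, without advancing time (a new reading comes with each control period).
- arm.snapshot(name): name is "scene" or "top"; returns a dict with "image" (384x512x3 uint8, red, green, blue), "z_map" (384x512 float32, mm along the optical axis (not along the pixel's ray), 0 where there is no reading), "K" (3x3 intrinsics, pixels), "k1" (the pictures are not rectified: a ray, as slopes to the right and down, at radius r is drawn at 1 + k1 r^2 times it, then the intrinsics apply), "camera_from_world" (4x4, takes a point from world to camera coordinates). Camera axes: x right, y up, looking along -z (the intrinsics and any distortion apply to the point x, -y, -z); pixel columns grow to the right and rows downward; lengths in mm; the calibration is good to about 2 mm. A picture is of the moment at which its call begins.
- arm.job_done(): hands the job in; it is judged then, once.
Trained networks look in the newest picture that a camera, given by its name, has taken for a name from the list of things; names that differ only in an ending like _2 or _b are one class to them, and where a whole thing is asked for, a point or a joint stands for the part that bears it (a point fixed in the world has none). Each returns a list of dicts, best first, with "p" (0 to 1); they miss things now and then, are a little off and sometimes report something else, mostly with a low value. They report only what shows in the picture. A call takes as long as a camera call. They do not tell look-alikes from the thing itself.
- arm.regions_of(target, camera): "pixels" (384x512 bool, what is visible of it) and "extent" ([left, top, right, bottom] in pixels, round what is visible of it).
- arm.spot_point(target, camera): "point" ([column, row] in pixels: a listed point, or the origin of a listed thing).
The state is a dict: "time": time; "joint_pos": joint angles; "dq": joint speeds; "tau": joint torques, N m; "tcp_pos": TCP position; "tcp_rot": TCP orientation; "wrist_force": force on the tool from outside, world axes, zero at the start; "wrist_torque": the same for the moment, N m; "width": finger opening in mm; "grip_force": force on a finger pad.
Only numpy, scipy, OpenCV 4.12 (cv2) and the standard library are available. Lean on these libraries where they do the work, as an engineer would, in place of code of your own. Each camera call takes 0.05 s, during which the arm holds its last target. There are 200 camera calls.

TASK

Grind a measure of coffee with the hand mill: stand the steel catch cup upright on the worktop, centred under the mill's spout, and push the suction lever on the mill's foot over its centre until it snaps down on the far side. Only then turn the crank clockwise (as seen from its knob end) through its heavy point twice, at an even pace slower than one turn a second and without letting it kick back, and let go with the knob hanging straight down at the end of the second turn. Keep the cup upright throughout and leave the other things standing where they are.

Things in the scene. Friction and masses are not known exactly. Their poses are not given: they have to be found in the camera images.
- mill: Aluminium hand mill fixed to the worktop, 342 mm tall. Origin: centre of its foot on the worktop; z up; -x is its front (crank side, turned to the robot's right front), +y its spout side, -y its lever side. Rubber foot 108 mm wide, base 92 mm wide up to z 36, column 50 mm wide, horizontal round burr case 92 mm wide (x -49 to 46, axis at z 160).
- hopper_rim (a point): Centre of the steel hopper's rim, 300 mm above the mill's origin. The funnel is 80 mm wide at z 212 and 211 mm wide at z 288 to 301; its steel lid and black lid knob reach z 342. It overhangs knob, lever and spout, so tools must lean outwards there.
- mill_crank (a joint): Crank angle, rad, counted on over turns; friction (2 N at the knob) holds it where left. 0 = arm hanging down; grows clockwise seen from the front: the knob's axis is at y = 65 sin(q), z = 160 - 65 cos(q) mm in the mill's frame (pi/2: spout side). Starts between -0.7 and 1.6. End of the second turn, hanging down: 4 pi = 12.57.
- heavy_point (a point): Cam on the crank shaft, in front of the case (x -53, y 0, z 160 mm in the mill's frame); it lifts a small sprung plunger once a turn. From about 0.8 rad before to 0.8 rad after the knob is straight up (q = pi, 3 pi) it first resists with up to 10 N at the knob, then drives the crank on nearly as hard; let go there, the crank runs off.
- knob_mid (a point): Point to grip on the crank's knob: on the knob's axis, 110 mm in front of the mill's axis (x = -110 in its frame). The knob is a black barrel, 20 to 24 mm thick, along the mill's x from -69 to -139, turning freely on its pin; the steel arm (18 mm wide) lies behind it at x -62 to -70. At the top of its circle it is under the hopper's rim.
- foot_lever (a joint): Suction lever on the mill's right (-y) side, rad. 0 = free, leaning 40 deg from vertical to the mill's front; 1.396 = locked, leaning 40 deg to the back. A spring holds it at either end (about 5 N at the tip), falling to nothing at its upright centre (0.70), past which it snaps over by itself.
- lever_tip (a point): Middle of the black tab at the lever's end, 78 mm from its pivot. Tab 34 mm wide (mill's y), 24 mm long, 13 mm thick; arm 20 mm wide, 9 mm thick. Carried over in an arc it does not jam. The pivot runs along y at x 0, y -84, z 36 mm in the mill's frame, so the tip is at x -50, z 96 when free and x +50, z 96 when locked.
- spout_mouth (a point): Centre of the lower end of the spout, 88 mm above the worktop, at x 0, y 88 mm in the mill's frame: the cup's axis belongs under this point. The steel chute is 32 mm wide and slopes down from the column to y = 89 mm, z = 90 mm there.
- catch_cup: Steel catch cup, open at the top, round and nearly straight: 57 mm wide at the foot, 60 to 63 mm at the rim, 72 mm tall, walls 3 mm, about 0.14 kg. Origin: centre of its underside; z up.
- pepper_mill: Bystander: glass pepper shaker with grey cap, 44 mm thick, 90 mm tall. Origin under its centre.
- spice_jar: Bystander: glass spice jar with red lid, 45 mm thick, 106 mm tall. Origin under its centre.
- salt_shaker: Bystander: shaker like the pepper's, 44 mm thick, 90 mm tall. Origin under its centre.
- egg_timer: Bystander: cream kitchen timer with a red grip on top, 62 mm wide, 56 mm tall. Origin under its centre.
- travel_mug: Bystander: black travel mug, 88 mm wide, 120 mm tall. Origin under its centre.
- beaker_1: Bystander: frosted plastic beaker, 95 mm wide at the rim, 128 mm tall. Origin under its centre.
Things that resemble listed ones, but are neither listed nor needed, are in the scene too. What is shaped like the catch_cup but green is not meant.

How it is judged:
By the outcome, as a careful person would: the job done as asked, in the order asked, and still so for the second after the job is handed in, with the robot touching nothing.
It also fails if it takes over 72 s, if anything falls off the work surface, if the arm or the gripper's body presses on something with over 40 N, if the wrist force passes 120 N, or if a joint passes its speed limit or range.

## Working session

There is one attempt and no reset: what is moved stays moved. The work goes in short steps, Python scripts to look and compute and a tool call to move; the robot and the scene stay as the last step left them, time stands still between calls to the robot, and variables do not carry over. Pictures are saved under pics/ and viewed, at most 10 in all, crops included, and the job is handed in when it is done.

Besides the shell and the picture viewer there is one more tool, called after "Request:" as name(argument=value, ...), one argument or row to a line, values as JSON. play_rows: Moves the arm, as the interface text tells. Its arguments: {"type":"object","properties":{"deltas":{"type":"array","items":{"type":"object","properties":{"tx":{"type":"number"},"ty":{"type":"number"},"tz":{"type":"number"},"rx":{"type":"number"},"ry":{"type":"number"},"rz":{"type":"number"},"hand":{"type":"number"}}}},"squeeze":{"type":"number"}},"required":["deltas"]}

```bash
ls; mkdir -p pics; cat > h.py <<'E'
import numpy as np, cv2
from cell import arm
from scipy.spatial.transform import Rotation as R
def unproj(s,uv,z=None):
    uv=np.atleast_2d(np.asarray(uv,float)); K=s["K"]; k=s["k1"]
    d=np.stack([(uv[:,0]-K[0,2])/K[0,0],(uv[:,1]-K[1,2])/K[1,1]],1)
    r=d.copy()
    for _ in range(20): r=d/(1+k*(r**2).sum(1,keepdims=True))
    if z is None: 
        z=s["z_map"][uv[:,1].round().astype(int),uv[:,0].round().astype(int)]
    z=np.broadcast_to(z,(len(uv),))
    c=np.stack([r[:,0]*z,-r[:,1]*z,-z,np.ones(len(uv))],1)
    return (np.linalg.inv(s["camera_from_world"])@c.T).T[:,:3]
def rayplane(s,uv,h):
    a=unproj(s,uv,100.)[0]; b=unproj(s,uv,1000.)[0]
    return a+(b-a)*(h-a[2])/(b[2]-a[2])
def proj(s,p):
    c=s["camera_from_world"]@np.append(p,1); r=np.array([c[0]/-c[2],-c[1]/-c[2]]); r=r*(1+s["k1"]*(r@r))
    return np.array([r[0]*s["K"][0,0]+s["K"][0,2],r[1]*s["K"][1,1]+s["K"][1,2]])
E
cat > a.py <<'E'
from h import *
ims=[]
for c in ["scene","top"]:
    s=arm.snapshot(c); np.save(f"{c}.npy",s,allow_pickle=True); im=cv2.cvtColor(s["image"],cv2.COLOR_RGB2BGR)
    cv2.imwrite(f"pics/{c}0.png",cv2.resize(im,(800,600)))
    print(c,np.linalg.inv(s["camera_from_world"])[:3,3].round())
    for t in ["mill","catch_cup","pepper_mill","spice_jar","salt_shaker","egg_timer","travel_mug","beaker_1"]:
        for o in arm.regions_of(t,c)[:3]:
            m=o["pixels"]&(s["z_map"]>0); v,u=np.nonzero(m)
            P=unproj(s,np.stack([u,v],1)) if len(u) else np.zeros((1,3))
            print(t,round(o["p"],2),o["extent"],np.median(P,0).round(),P[:,2].max().round())
    for t in ["hopper_rim","knob_mid","lever_tip","spout_mouth","heavy_point","mill","catch_cup"]:
        for o in arm.spot_point(t,c)[:3]: print(t,round(o["p"],2),np.round(o["point"],1))
print(arm.grip_depth,arm.state()["tcp_rot"])
E
python3 a.py
```

```text
pics
scene [-281. 1151.  779.]
mill 0.56 [214.7, 155.3, 281.5, 248.5] [571.  94. 213.] 344.0
catch_cup 0.96 [231.2, 267.1, 252.6, 299.0] [410. 323.  48.] 75.0
catch_cup 0.56 [198.6, 241.9, 216.9, 270.1] [596. 271.  47.] 77.0
spice_jar 0.79 [331.2, 205.9, 346.6, 235.4] [ 371. -211.   57.] 109.0
spice_jar 0.61 [176.1, 205.8, 201.4, 243.7] [758. 181.  94.] 130.0
salt_shaker 0.75 [215.0, 156.8, 279.8, 248.0] [571.  94. 223.] 344.0
salt_shaker 0.72 [299.9, 224.7, 311.4, 246.4] [409. -46.  45.] 90.0
egg_timer 0.66 [271.2, 252.3, 287.5, 272.5] [405. 146.  36.] 57.0
egg_timer 0.6 [266.9, 215.4, 276.7, 224.3] [543. -20. 100.] 108.0
egg_timer 0.37 [261.5, 199.4, 283.5, 222.4] [552.  -1. 103.] 171.0
travel_mug 0.75 [161.1, 224.3, 187.2, 263.7] [709. 319.  85.] 121.0
travel_mug 0.29 [207.9, 155.7, 281.6, 250.3] [571.  95. 222.] 344.0
beaker_1 0.85 [176.0, 203.1, 200.8, 245.1] [760. 181.  94.] 130.0
hopper_rim 0.65 [245.9 166. ]
knob_mid 0.6 [274.6 217. ]
spout_mouth 0.93 [250.6 234.3]
heavy_point 0.69 [258.9 197.2]
heavy_point 0.53 [190.9 238.5]
heavy_point 0.46 [247.6 167. ]
mill 0.92 [247.1 241. ]
catch_cup 0.73 [209.5 265.9]
catch_cup 0.6 [242.7 291.8]
top [-260.  480. 1385.]
18.8 [-3.14157546e+00 -6.37366683e-06  2.86821282e-01]
```

View pics/scene0.png

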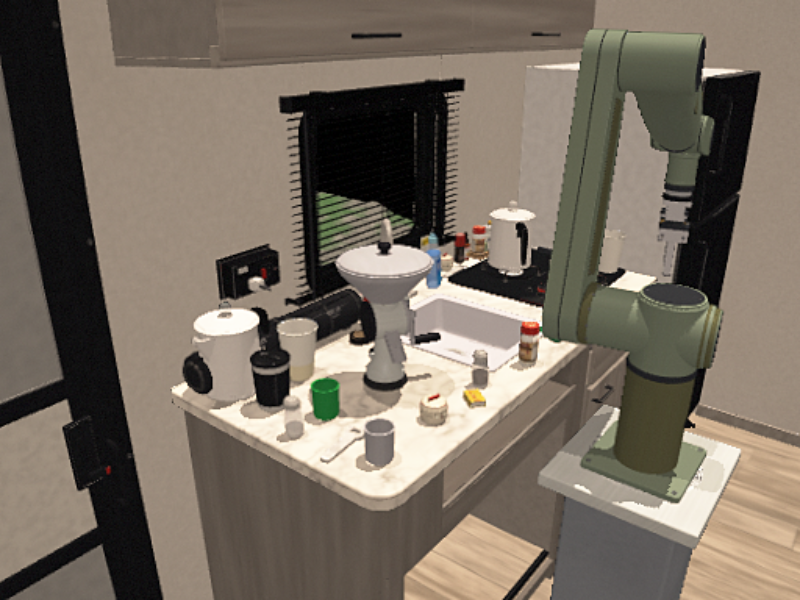

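View pics/top0.png

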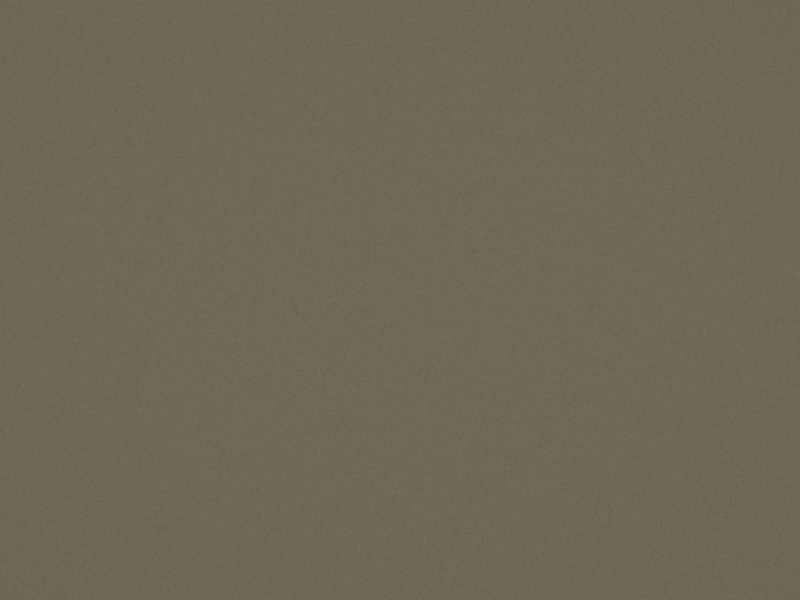

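The scene picture shows the mill at about (385,310), the steel cup at (379,442), the green look-alike at (325,398), and the knob at (427,338) on the mill's far-right side. The top camera is covered, so only the scene camera is usable.

```bash
cat > b.py <<'E'
from h import *
from scipy.optimize import least_squares
s=np.load("scene.npy",allow_pickle=True).item()
u,v=np.meshgrid(np.arange(512),np.arange(384)); Z=s["z_map"]; m=(Z>0)
P=np.full((384,512,3),np.nan); P[m]=unproj(s,np.stack([u[m],v[m]],1))
img=s["image"].astype(int)
def circ(Q,r=None):
    f=lambda p: np.hypot(Q[:,0]-p[0],Q[:,1]-p[1])-(p[2] if r is None else r)
    o=least_squares(f,np.append(Q[:,:2].mean(0),50)[:3 if r is None else 2],loss="soft_l1",f_scale=2); return o.x.round(1),np.abs(o.fun).mean().round(2)
box=(u>205)&(u<290)&(v>145)&(v<255)&m
rim=P[box&(P[...,2]>289)&(P[...,2]<300)&(np.hypot(P[...,0]-571,P[...,1]-60)<150)]
print("rim",len(rim),circ(rim),circ(rim,105.5))
for lo,hi in [(3,10),(14,34),(212,230)]:
    q=P[box&(P[...,2]>lo)&(P[...,2]<hi)&(np.hypot(P[...,0]-571,P[...,1]-80)<90)]; 
    if len(q)>5: print(lo,len(q),circ(q))
dark=box&(img.max(2)<60)&(P[...,2]>60)&(P[...,2]<250)&(u>258)
K=P[dark]; print("knob",len(K),K.min(0),K.max(0)); np.set_printoptions(suppress=True,precision=1)
c=np.median(K,0); K=K[np.linalg.norm(K-c,axis=1)<70]; _,_,V=np.linalg.svd(K-K.mean(0)); print(K.mean(0),V[0], np.ptp((K-K.mean(0))@V[0]))
print("spout",rayplane(s,[250.6,234.3],88),unproj(s,[250.6,234.3]))
print("heavy",unproj(s,[258.9,197.2]),"millorig",rayplane(s,[247.1,241],0),"rimspot",rayplane(s,[245.9,166],300))
cup=(u>228)&(u<256)&(v>262)&(v<302)&m
q=P[cup&(P[...,2]>8)&(P[...,2]<60)]; print("cup",circ(q),circ(q,29.5))
for n,r,b in [("green",30,(190,220,238,273)),("salt",22,(298,314,222,250)),("timer",31,(268,290,250,275)),("jar",22,(328,349,203,238)),("pepper",22,(180,196,250,284)),("mug",44,(160,188,222,265)),("beaker",45,(175,203,200,248))]:
    w=(u>=b[0])&(u<=b[1])&(v>=b[2])&(v<=b[3])&m; q=P[w&(P[...,2]>12)&(P[...,2]<125)]
    if len(q)>5: print(n,circ(q,r),np.median(q,0),q[:,2].max())
im=cv2.cvtColor(s["image"],cv2.COLOR_RGB2BGR)[140:310,180:360]; cv2.imwrite("pics/crop1.png",cv2.resize(im,(720,680)[:2] if 0 else (635,600),interpolation=cv2.INTER_CUBIC))
E
python3 b.py
```

```text
rim 169 (array([602.5,  63.6, 104.5]), np.float64(1.8)) (array([603.3,  62.8]), np.float64(1.81))
3 65 (array([604.4,  60.5,  56. ]), np.float64(5.99))
14 148 (array([605.2,  62.5,  47.4]), np.float64(2.67))
212 68 (array([605.5,  59.2,  53.4]), np.float64(3.96))
knob 301 [ 520.6818227  -742.22059484   89.37131764] [1057.89921969   16.66898721  199.31668249]
[ 947.1 -584.9  129.3] [0.3 1.  0.1] 128.4893614739538
spout [530.4 126.5  88. ] [[569.7  76.8  54.5]]
heavy [[555.5  47.4 193.1]] millorig [610.7  46.2   0. ] rimspot [605.8  56.3 300. ]
cup (array([417.2, 312. ,  27.5]), np.float64(2.35)) (array([418.3, 310.8]), np.float64(2.97))
green (array([609.7, 260.1]), np.float64(19.54)) [595.3 272.6  49.3] 85.32354325782194
salt (array([400.9, -30. ]), np.float64(6.14)) [408.9 -45.8  48.2] 89.66477057824704
timer (array([419.4, 125.8]), np.float64(6.1)) [407.4 145.2  38.6] 57.4869750784743
jar (array([ 379.3, -226.8]), np.float64(3.02)) [ 371.3 -211.1   65.3] 108.90503899678242
pepper (array([611.3, 351.5]), np.float64(11.51)) [597.4 363.2  47.8] 90.12717554321625
mug (array([734.4, 294.8]), np.float64(19.8)) [711.7 315.7  82.6] 121.73641774539556
beaker (array([788.3, 169.8]), np.float64(46.58)) [756.3 184.7  93.3] 124.90110021342218
```

View pics/crop1.png

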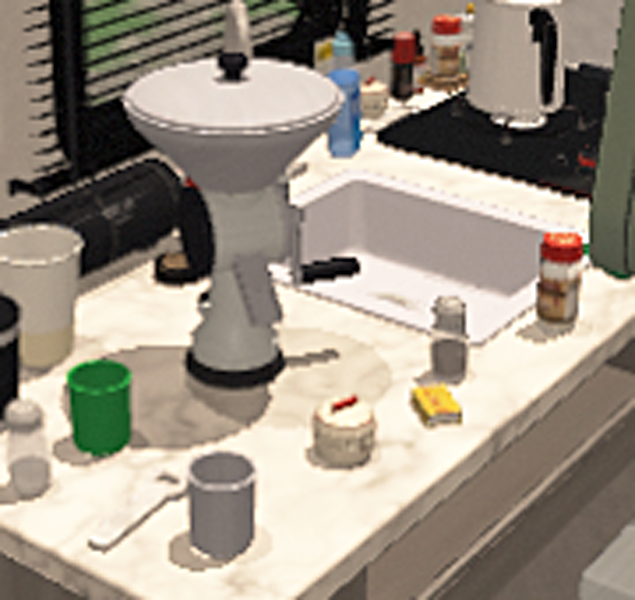

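The crop shows the chute's end near crop (262,320), the knob at (330,268) pointing right/down-robot, and the crank arm at (297,250); the lever is hidden behind the mill. The yellow matchbox, spoon and other items sit on the worktop.

```bash
cat >> b.py <<'E'
print("-----")
d2=dark&(u<285)&(np.hypot(P[...,0]-560,P[...,1])<120); K=P[d2]; print(len(K),u[d2].min(),u[d2].max(),v[d2].min(),v[d2].max())
K=K[np.linalg.norm(K-np.median(K,0),axis=1)<60]; print(K.mean(0),K.min(0),K.max(0)); V=np.linalg.svd(K-K.mean(0))[2]; print(V[0],np.ptp((K-K.mean(0))@V[0]))
# joint fit: mill pose + q using depth of knob axis (knob cylinder surface r=11) 
cam=np.linalg.inv(s["camera_from_world"])[:3,3]
def model(p):
    x,y,yaw,q=p; c,n=np.cos(yaw),np.sin(yaw); return lambda m: np.array([x+c*m[0]-n*m[1],y+n*m[0]+c*m[1],m[2]])
def f(p):
    M=model(p); a=M([-69,65*np.sin(p[3]),160-65*np.cos(p[3])]); b=M([-139,65*np.sin(p[3]),160-65*np.cos(p[3])]); d=(b-a)/70
    w=K-a; t=w@d; rad=np.linalg.norm(w-np.outer(t,d),axis=1)-11
    ends=[(np.percentile(t,98)-68),(np.percentile(t,2)-4)]
    return np.concatenate([rad/2/np.sqrt(len(K)/20),np.array(ends)/3,[(p[0]-604)/1.5,(p[1]-62)/1.5]])
for q0 in (-.5,0.3,1,1.5):
  for y0 in (.5,.9,1.3):
    o=least_squares(f,[604,62,y0,q0]); print(q0,y0,o.x.round(3),round(o.cost,2))
for yaw in (.7,.8,.85,.9,1.): print(yaw,proj(s,model([604,62,yaw,0])([0,88,88])),proj(s,model([604,62,yaw,0])([0,80,116])))
for mm in [(0,0,300)]: print(proj(s,model([604,62,.8,0])(mm)))
E
python3 b.py | sed -n '/-----/,$p'
```

```text
-----
76 261 281 192 219
[540.5 -20.7 100.3] [520.7 -52.   89.4] [558.9  12.4 108.4]
[-0.5 -0.9  0. ] 66.16429912131865
-0.5 0.5 [604.1  65.4   0.6  -0.6] 70.14
-0.5 0.9 [604.2  62.5   1.    0.1] 20.93
-0.5 1.3 [604.2  62.5   1.    0.1] 20.93
0.3 0.5 [606.5  62.9   1.2   0.6] 41.79
0.3 0.9 [606.5  62.9   1.2   0.6] 41.79
0.3 1.3 [604.2  62.5   1.    0.1] 20.93
1 0.5 [606.5  62.9   1.2   0.6] 41.79
1 0.9 [606.5  62.9   1.2   0.6] 41.79
1 1.3 [606.5  62.9   1.2   0.6] 41.79
1.5 0.5 [604.2  62.5   1.    0.1] 20.93
1.5 0.9 [604.2  62.5   1.    0.1] 20.93
1.5 1.3 [605.9  63.9   1.3   0.7] 41.46
0.7 [246.2 233.2] [246.1 224.9]
0.8 [248.8 233.1] [248.4 224.8]
0.85 [250. 233.] [249.6 224.7]
0.9 [251.3 232.9] [250.7 224.6]
1.0 [253.7 232.5] [253.  224.3]
[245.3 166.5]
```

```bash
cat >> b.py <<'E'
print("=====")
np.set_printoptions(suppress=True,precision=3)
kb=(u>=258)&(u<=285)&(v>=208)&(v<=228)&(img.max(2)<70)
n,lab,st,ct=cv2.connectedComponentsWithStats(kb.astype(np.uint8)); i=1+np.argmax(st[1:,4]); print(st[i],ct[i])
vv,uu=np.nonzero(lab==i); pts=np.stack([uu,vv],1).astype(float); cpt=pts.mean(0); W=np.linalg.svd(pts-cpt)[2][0]; W*=np.sign(W[0]); t=(pts-cpt)@W; print("axis2d",W,np.percentile(t,[1,99])); e0,e1=cpt+W*(t.min()),cpt+W*t.max(); print(e0,e1)
ch=box&(P[...,2]>75)&(P[...,2]<135); R0=np.hypot(P[...,0]-604,P[...,1]-62); ch&=(R0>45)&(R0<115)
Q=P[ch]; az=np.degrees(np.arctan2(Q[:,1]-62,Q[:,0]-604)); rr=R0[ch]
for a,b,c in sorted(zip(rr,az,Q[:,2]),reverse=True)[:60:2]: print(round(a),round(b),round(c),end="; ")
def f2(p):
    M=model(p); ax=lambda X:M([X,65*np.sin(p[3]),160-65*np.cos(p[3])])
    a,b,c=[proj(s,ax(X)) for X in (-70,-138,-104)]
    K_=K; A=ax(-69); d=(ax(-139)-A)/70; w=K_-A; tt=w@d; rad=np.linalg.norm(w-np.outer(tt,d),axis=1)-11
    return np.concatenate([(b-e1),[np.cross(W,a-cpt),np.cross(W,b-cpt)],rad/3/np.sqrt(len(K)/5),[(p[0]-604)/1.5,(p[1]-62)/1.5],(proj(s,M([0,88,88]))-[250.6,234.3])/2])
for q0 in (-.5,0,.5): 
    o=least_squares(f2,[604,62,.9,q0],loss="soft_l1"); print(o.x,o.cost,o.fun[:4],o.fun[-4:])
E
python3 b.py 2>/dev/null| sed -n '/=====/,$p'
```

```text
=====
[265 213  17   7  78] [273.026 215.731]
axis2d [ 0.986 -0.167] [-7.546  7.856]
[265.344 217.032] [280.898 214.397]
115 -127 106; 114 -128 103; 113 -124 103; 111 -127 102; 111 -128 91; 109 -124 104; 109 -125 85; 108 -121 106; 106 -129 97; 106 -124 104; 104 -127 99; 103 -128 87; 101 -132 95; 99 156 100; 99 -129 97; 98 157 103; 98 -124 106; 96 140 103; 95 -129 106; 95 -129 98; 94 -123 105; 94 140 106; 92 140 98; 92 138 105; 91 147 92; 91 141 108; 91 150 95; 90 -132 96; 90 155 92; 89 157 91; [604.131  62.294   0.956  -0.054] 3.5794414905650225 [0.165 0.656 0.02  0.674] [ 0.087  0.196  0.988 -0.796]
[604.131  62.294   0.956  -0.054] 3.5794414900174103 [0.165 0.656 0.02  0.674] [ 0.087  0.196  0.988 -0.796]
[605.072  62.529   1.137   0.519] 9.542576936196188 [ 1.863 -0.425  0.784 -0.108] [ 0.715  0.353  2.987 -1.22 ]
```

```bash
cat > plan.py <<'E'
from h import *
import sys
A=0.95; MO=np.array([604.,62,0]); MX=np.array([np.cos(A),np.sin(A),0]); MY=np.array([-np.sin(A),np.cos(A),0])
def M(x,y,z): return MO+MX*x+MY*y+[0,0,z]
def toolR(az,lean,flip=1,roll=0):
    """tool pointing at azimuth az (deg), lean deg from straight down; tool y horizontal"""
    a,l=np.radians([az,lean]); z=np.array([np.sin(l)*np.cos(a),np.sin(l)*np.sin(a),-np.cos(l)])
    y=flip*np.array([-np.sin(a),np.cos(a),0]); x=np.cross(y,z); 
    return R.from_matrix(np.stack([x,y,z],1))*R.from_rotvec([0,0,roll])
def pose(): 
    s=arm.state(); return np.array(s["tcp_pos"]),R.from_euler("xyz",s["tcp_rot"])
def step(p0,r0,p1,r1,n):
    w=(r0.inv()*r1).as_rotvec()/n; E=R.from_rotvec(w)
    S=sum(np.linalg.matrix_power(E.as_matrix(),i) for i in range(n))
    v=np.linalg.solve(S,r0.inv().apply(p1-p0))
    print(n,"rows  t(cm)",(v/10).round(3),"r",w.round(4),"|t|mm",round(np.linalg.norm(v),1),"deg",np.degrees(np.linalg.norm(w)).round(1))
def tcp(grasp,r): return np.asarray(grasp,float)+18.8*r.as_matrix()[:,2]
E
cat > c.py <<'E'
from plan import *
print([a for a in dir(arm) if a[0]!="_"])
p,r=pose(); print(p,r.as_matrix().round(2).tolist())
r1=toolR(0,40,-1); g=np.array([418,311,42.])
print(r1.as_matrix().round(2).tolist())
via=tcp(g+[-0,0,130],r1); print(via)
step(p,r,via,r1,20)
for f in(1,-1):
  for az in (0,30): 
    rr=toolR(az,40,f); print(f,az,np.degrees((r.inv()*rr).as_rotvec()).round(), rr.as_matrix().round(2).tolist())
E
python3 c.py
```

```text
['Unreachable', 'grip_depth', 'job_done', 'regions_of', 'snapshot', 'spot_point', 'state']
[ 162.65801622 -551.50739202  169.95108521] [[0.96, 0.28, 0.0], [0.28, -0.96, 0.0], [0.0, -0.0, -1.0]]
[[0.77, 0.0, 0.64], [0.0, -1.0, 0.0], [0.64, 0.0, -0.77]]
[430.08440706 311.         157.59836447]
20 rows  t(cm) [ 1.908 -4.077  0.65 ] r [-0.005   0.0347  0.0138] |t|mm 45.5 deg 2.2
1 0 [ -56.   -8. -154.] [[-0.77, 0.0, 0.64], [0.0, 1.0, 0.0], [-0.64, 0.0, -0.77]]
1 30 [ 57.  -7. 157.] [[-0.66, -0.5, 0.56], [-0.38, 0.87, 0.32], [-0.64, 0.0, -0.77]]
-1 0 [-6. 40. 16.] [[0.77, 0.0, 0.64], [0.0, -1.0, 0.0], [0.64, 0.0, -0.77]]
-1 30 [  5.  40. -13.] [[0.66, 0.5, 0.56], [0.38, -0.87, 0.32], [0.64, 0.0, -0.77]]
```

```bash
cat > c.py <<'E'
from plan import *
p,r=pose(); 
r0=toolR(0,0,-1); r1=toolR(0,40,-1); g=np.array([418,311,42.])
a=np.array([390,-100,260.]); step(p,r,a,r0,11)
b=tcp([400,300,150],r1); step(a,r0,b,r1,9)
E
python3 c.py
```

```text
11 rows  t(cm) [ 2.69  -3.745 -0.819] r [-0.     -0.      0.0261] |t|mm 46.8 deg 1.5
9 rows  t(cm) [-0.192 -4.444  1.419] r [0.     0.0776 0.    ] |t|mm 46.7 deg 4.4
```

Request:
play_rows(
  deltas=[
    {"tx": 2.69,"ty": -3.745,"tz": -0.82,"rz": 0.0261,"hand": 0},
    {"tx": 2.69,"ty": -3.745,"tz": -0.82,"rz": 0.0261},
    {"tx": 2.69,"ty": -3.745,"tz": -0.82,"rz": 0.0261},
    {"tx": 2.69,"ty": -3.745,"tz": -0.82,"rz": 0.0261},
    {"tx": 2.69,"ty": -3.745,"tz": -0.82,"rz": 0.0261},
    {"tx": 2.69,"ty": -3.745,"tz": -0.82,"rz": 0.0261},
    {"tx": 2.69,"ty": -3.745,"tz": -0.82,"rz": 0.0261},
    {"tx": 2.69,"ty": -3.745,"tz": -0.82,"rz": 0.0261},
    {"tx": 2.69,"ty": -3.745,"tz": -0.82,"rz": 0.0261},
    {"tx": 2.69,"ty": -3.745,"tz": -0.82,"rz": 0.0261},
    {"tx": 2.69,"ty": -3.745,"tz": -0.82,"rz": 0.0261},
    {"tx": -0.19,"ty": -4.44,"tz": 1.42,"ry": 0.0776},
    {"tx": -0.19,"ty": -4.44,"tz": 1.42,"ry": 0.0776},
    {"tx": -0.19,"ty": -4.44,"tz": 1.42,"ry": 0.0776},
    {"tx": -0.19,"ty": -4.44,"tz": 1.42,"ry": 0.0776},
    {"tx": -0.19,"ty": -4.44,"tz": 1.42,"ry": 0.0776},
    {"tx": -0.19,"ty": -4.44,"tz": 1.42,"ry": 0.0776},
    {"tx": -0.19,"ty": -4.44,"tz": 1.42,"ry": 0.0776},
    {"tx": -0.19,"ty": -4.44,"tz": 1.42,"ry": 0.0776},
    {"tx": -0.19,"ty": -4.44,"tz": 1.42,"ry": 0.0776},
  ],
)

```text
invalid input at $.deltas[0]: expected keys tx, ty, tz, rx, ry, rz, hand
```

Request:
play_rows(
  deltas=[
    {"tx": 2.69,"ty": -3.745,"tz": -0.82,"rx": 0,"ry": 0,"rz": 0.0261,"hand": 0},
    {"tx": 2.69,"ty": -3.745,"tz": -0.82,"rx": 0,"ry": 0,"rz": 0.0261,"hand": 0},
    {"tx": 2.69,"ty": -3.745,"tz": -0.82,"rx": 0,"ry": 0,"rz": 0.0261,"hand": 0},
    {"tx": 2.69,"ty": -3.745,"tz": -0.82,"rx": 0,"ry": 0,"rz": 0.0261,"hand": 0},
    {"tx": 2.69,"ty": -3.745,"tz": -0.82,"rx": 0,"ry": 0,"rz": 0.0261,"hand": 0},
    {"tx": 2.69,"ty": -3.745,"tz": -0.82,"rx": 0,"ry": 0,"rz": 0.0261,"hand": 0},
    {"tx": 2.69,"ty": -3.745,"tz": -0.82,"rx": 0,"ry": 0,"rz": 0.0261,"hand": 0},
    {"tx": 2.69,"ty": -3.745,"tz": -0.82,"rx": 0,"ry": 0,"rz": 0.0261,"hand": 0},
    {"tx": 2.69,"ty": -3.745,"tz": -0.82,"rx": 0,"ry": 0,"rz": 0.0261,"hand": 0},
    {"tx": 2.69,"ty": -3.745,"tz": -0.82,"rx": 0,"ry": 0,"rz": 0.0261,"hand": 0},
    {"tx": 2.69,"ty": -3.745,"tz": -0.82,"rx": 0,"ry": 0,"rz": 0.0261,"hand": 0},
    {"tx": -0.19,"ty": -4.44,"tz": 1.42,"rx": 0,"ry": 0.0776,"rz": 0,"hand": 0},
    {"tx": -0.19,"ty": -4.44,"tz": 1.42,"rx": 0,"ry": 0.0776,"rz": 0,"hand": 0},
    {"tx": -0.19,"ty": -4.44,"tz": 1.42,"rx": 0,"ry": 0.0776,"rz": 0,"hand": 0},
    {"tx": -0.19,"ty": -4.44,"tz": 1.42,"rx": 0,"ry": 0.0776,"rz": 0,"hand": 0},
    {"tx": -0.19,"ty": -4.44,"tz": 1.42,"rx": 0,"ry": 0.0776,"rz": 0,"hand": 0},
    {"tx": -0.19,"ty": -4.44,"tz": 1.42,"rx": 0,"ry": 0.0776,"rz": 0,"hand": 0},
    {"tx": -0.19,"ty": -4.44,"tz": 1.42,"rx": 0,"ry": 0.0776,"rz": 0,"hand": 0},
    {"tx": -0.19,"ty": -4.44,"tz": 1.42,"rx": 0,"ry": 0.0776,"rz": 0,"hand": 0},
    {"tx": -0.19,"ty": -4.44,"tz": 1.42,"rx": 0,"ry": 0.0776,"rz": 0,"hand": 0},
  ],
)

```text
time: 3.6
tcp_pos: [409.8, 260.5, 145.3]
tcp_rot: [3.129, -0.636, -0.004]
wrist_force: [-0.0, -1.7, -0.2]
width: 94.3
grip_force: 0.0
```

```bash
cat > c.py <<'E'
from plan import *
p,r=pose(); print(np.array(arm.state()["joint_pos"]).round(2))
r1=toolR(0,40,-1); g=np.array([418,311.5,40.])
b=tcp(g,r1)-100*r1.as_matrix()[:,2]; print(b,tcp(g,r1))
step(p,r,b,r1,4); step(b,r1,tcp(g,r1),r1,5)
E
python3 c.py
```

```text
[ 0.69 -0.26  2.21 -0.59  0.77  2.62]
[365.80564609 311.5        102.20280878] [430.08440706 311.5         25.59836447]
4 rows  t(cm) [-1.531 -1.275  0.166] r [ 0.0037  0.0154 -0.0006] |t|mm 20.0 deg 0.9
5 rows  t(cm) [0. 0. 2.] r [0. 0. 0.] |t|mm 20.0 deg 0.0
```

```bash
cat > c.py <<'E'
from plan import *
p,r=pose()
r1=toolR(25,40,-1); g=np.array([418,311.5,40.])
b=tcp(g,r1)-90*r1.as_matrix()[:,2]; print(b,tcp(g,r1))
step(p,r,b,r1,5); step(b,r1,tcp(g,r1),r1,5)
E
python3 c.py
```

```text
[376.52148478 292.1582507   94.54236435] [428.95219222 316.60709111  25.59836447]
5 rows  t(cm) [-1.058 -0.744  0.459] r [ 0.0569  0.0126 -0.0691] |t|mm 13.7 deg 5.2
5 rows  t(cm) [ 0.  -0.   1.8] r [0. 0. 0.] |t|mm 18.0 deg 0.0
```

Request:
play_rows(
  deltas=[
    {"tx": -1.06,"ty": -0.74,"tz": 0.46,"rx": 0.0569,"ry": 0.0126,"rz": -0.0691,"hand": 0},
    {"tx": -1.06,"ty": -0.74,"tz": 0.46,"rx": 0.0569,"ry": 0.0126,"rz": -0.0691,"hand": 0},
    {"tx": -1.06,"ty": -0.74,"tz": 0.46,"rx": 0.0569,"ry": 0.0126,"rz": -0.0691,"hand": 0},
    {"tx": -1.06,"ty": -0.74,"tz": 0.46,"rx": 0.0569,"ry": 0.0126,"rz": -0.0691,"hand": 0},
    {"tx": -1.06,"ty": -0.74,"tz": 0.46,"rx": 0.0569,"ry": 0.0126,"rz": -0.0691,"hand": 0},
    {"tx": 0,"ty": 0,"tz": 0,"rx": 0,"ry": 0,"rz": 0,"hand": 0},
  ],
)

```text
time: 4.2
tcp_pos: [376.3, 287.1, 93.5]
tcp_rot: [-3.14, -0.685, 0.413]
wrist_force: [-0.1, -0.3, 0.2]
width: 94.1
grip_force: 0.0
```

```bash
cat >> c.py <<'E'
print(np.array(arm.state()["joint_pos"]).round(2))
print("direct"); step(p,r,tcp(g,r1),r1,6)
E
python3 c.py
```

```text
[376.52148478 292.1582507   94.54236435] [428.95219222 316.60709111  25.59836447]
5 rows  t(cm) [ 0.049 -0.091  0.014] r [ 0.0026  0.0026 -0.0036] |t|mm 1.0 deg 0.3
5 rows  t(cm) [ 0.  -0.   1.8] r [0. 0. 0.] |t|mm 18.0 deg 0.0
[ 0.52 -0.36  2.43 -0.18  0.39  1.82]
direct
6 rows  t(cm) [ 0.052 -0.087  1.512] r [ 0.0022  0.0021 -0.003 ] |t|mm 15.1 deg 0.2
```

Request:
play_rows(
  deltas=[
    {"tx": 0.05,"ty": -0.09,"tz": 1.51,"rx": 0.0022,"ry": 0.0021,"rz": -0.003,"hand": 0},
    {"tx": 0.05,"ty": -0.09,"tz": 1.51,"rx": 0.0022,"ry": 0.0021,"rz": -0.003,"hand": 0},
    {"tx": 0.05,"ty": -0.09,"tz": 1.51,"rx": 0.0022,"ry": 0.0021,"rz": -0.003,"hand": 0},
    {"tx": 0.05,"ty": -0.09,"tz": 1.51,"rx": 0.0022,"ry": 0.0021,"rz": -0.003,"hand": 0},
    {"tx": 0.05,"ty": -0.09,"tz": 1.51,"rx": 0.0022,"ry": 0.0021,"rz": -0.003,"hand": 0},
    {"tx": 0.05,"ty": -0.09,"tz": 1.51,"rx": 0.0022,"ry": 0.0021,"rz": -0.003,"hand": 0},
    {"tx": 0,"ty": 0,"tz": 0,"rx": 0,"ry": 0,"rz": 0,"hand": 0},
    {"tx": 0,"ty": 0,"tz": 0,"rx": 0,"ry": 0,"rz": 0,"hand": 0},
  ],
)

```text
time: 5.0
tcp_pos: [430.9, 319.1, 28.4]
tcp_rot: [3.141, -0.702, 0.438]
wrist_force: [-0.3, -0.1, 0.2]
width: 93.8
grip_force: 0.0
```

```bash
cat > look.py <<'E'
import sys
from h import *
n,x0,y0,x1,y1=sys.argv[1],*map(int,sys.argv[2:6])
s=arm.snapshot("scene"); np.save("scene2.npy",s,allow_pickle=True)
im=cv2.cvtColor(s["image"],cv2.COLOR_RGB2BGR)[y0:y1,x0:x1]; k=min(800/(x1-x0),600/(y1-y0)); cv2.imwrite(f"pics/{n}.png",cv2.resize(im,None,fx=k,fy=k,interpolation=cv2.INTER_CUBIC))
E
python3 look.py g1 170 150 330 310; python3 c.py|tail -1
```

```text
6 rows  t(cm) [-0.068  0.023  0.01 ] r [-0.0002 -0.0007  0.0003] |t|mm 0.7 deg 0.0
```

View pics/g1.png

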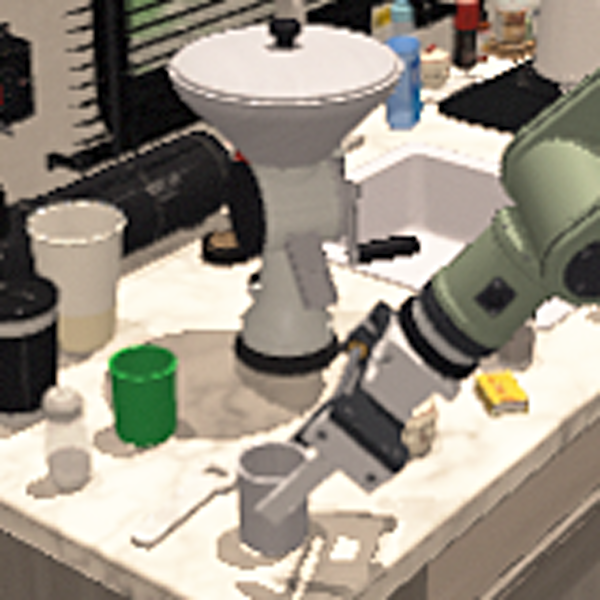

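The fingers straddle the steel cup (crop 272,497); the timer at (425,425) is behind the gripper, untouched. Close.

Request:
play_rows(
  deltas=[
    {"tx": 0,"ty": 0,"tz": 0,"rx": 0,"ry": 0,"rz": 0,"hand": 0.5},
    {"tx": 0,"ty": 0,"tz": 0,"rx": 0,"ry": 0,"rz": 0,"hand": 0.5},
    {"tx": 0,"ty": 0,"tz": 0,"rx": 0,"ry": 0,"rz": 0,"hand": 0.5},
    {"tx": 0,"ty": 0,"tz": 0,"rx": 0,"ry": 0,"rz": 0,"hand": 0.5},
    {"tx": 0,"ty": 0,"tz": 0,"rx": 0,"ry": 0,"rz": 0,"hand": 0.5},
    {"tx": 0,"ty": 0,"tz": 0,"rx": 0,"ry": 0,"rz": 0,"hand": 0.5},
  ],
  squeeze=20,
)

```text
time: 5.65
tcp_pos: [431.0, 318.7, 28.4]
tcp_rot: [3.141, -0.702, 0.439]
wrist_force: [0.9, -2.5, 1.2]
width: 58.1
grip_force: 19.8
```

```bash
cat > c.py <<'E'
from plan import *
p,r=pose(); zc=r.as_matrix()[:,2]; g=p-18.8*zc; print("grasp",g)
# cup centre estimate: grasp point lateral centred, longitudinal from the fit
c=np.array([418,311.5]); a=np.array([np.cos(.43),np.sin(.43)]); cc=g[:2]+a*((c-g[:2])@a); print("cup centre est",cc)
off=np.append(cc,0)-p; off[2]=0
loc=r.inv().apply(off)
sp=M(0,88,0); print("spout",sp)
r1=toolR(12,40,-1)
def tgt(xy,lift):   # tcp with cup centre over xy
    d=r1.as_matrix()@r.inv().as_matrix()  # rotation about z mostly
    dz=R.from_rotvec([0,0,np.radians(12)-np.arctan2(zc[1],zc[0])]).apply(off)
    q=np.array([xy[0],xy[1],0])-dz; q[2]=p[2]+lift; return q
up=p+[-10,-10,20]
rr=R.from_rotvec([0,0,np.radians(12)-np.arctan2(zc[1],zc[0])])*r
pre=tgt((sp+MY*70)[:2],20); low=tgt((sp+MY*60)[:2],4); fin=tgt(sp[:2],4); end=tgt(sp[:2],0)
print(up,pre,low,fin)
step(p,r,p+[0,0,25],r,2); step(p+[0,0,25],r,pre,rr,8); step(pre,rr,low,rr,2); step(low,rr,fin,rr,4); step(fin,rr,end,rr,1)
E
python3 c.py
```

```text
grasp [419.96752147 313.56011947  42.79451889]
cup centre est [417.56129526 312.45657355]
spout [532.41943558 113.18811187   0.        ]
[420.96878911 308.71026933  48.4457187 ] [489.95560217 156.96152694  48.4457187 ] [498.08975722 151.14469604  32.4457187 ] [546.8946875  116.24371067  32.4457187 ]
2 rows  t(cm) [ 0.808  0.001 -0.954] r [0. 0. 0.] |t|mm 12.5 deg 0.0
8 rows  t(cm) [-0.023  2.157  0.064] r [-0.0184 -0.      0.0218] |t|mm 21.6 deg 1.6
2 rows  t(cm) [-0.26   0.369  0.829] r [0. 0. 0.] |t|mm 9.4 deg 0.0
4 rows  t(cm) [0.772 1.108 0.654] r [0. 0. 0.] |t|mm 15.0 deg 0.0
1 rows  t(cm) [-0.258 -0.     0.305] r [0. 0. 0.] |t|mm 4.0 deg 0.0
```

Request:
play_rows(
  deltas=[
    {"tx": 0.81,"ty": 0,"tz": -0.95,"rx": 0,"ry": 0,"rz": 0,"hand": 0.5},
    {"tx": 0.81,"ty": 0,"tz": -0.95,"rx": 0,"ry": 0,"rz": 0,"hand": 0.5},
    {"tx": -0.02,"ty": 2.16,"tz": 0.06,"rx": -0.0184,"ry": 0,"rz": 0.0218,"hand": 0.5},
    {"tx": -0.02,"ty": 2.16,"tz": 0.06,"rx": -0.0184,"ry": 0,"rz": 0.0218,"hand": 0.5},
    {"tx": -0.02,"ty": 2.16,"tz": 0.06,"rx": -0.0184,"ry": 0,"rz": 0.0218,"hand": 0.5},
    {"tx": -0.02,"ty": 2.16,"tz": 0.06,"rx": -0.0184,"ry": 0,"rz": 0.0218,"hand": 0.5},
    {"tx": -0.02,"ty": 2.16,"tz": 0.06,"rx": -0.0184,"ry": 0,"rz": 0.0218,"hand": 0.5},
    {"tx": -0.02,"ty": 2.16,"tz": 0.06,"rx": -0.0184,"ry": 0,"rz": 0.0218,"hand": 0.5},
    {"tx": -0.02,"ty": 2.16,"tz": 0.06,"rx": -0.0184,"ry": 0,"rz": 0.0218,"hand": 0.5},
    {"tx": -0.02,"ty": 2.16,"tz": 0.06,"rx": -0.0184,"ry": 0,"rz": 0.0218,"hand": 0.5},
    {"tx": -0.26,"ty": 0.37,"tz": 0.6,"rx": 0,"ry": 0,"rz": 0,"hand": 0.5},
    {"tx": -0.26,"ty": 0.37,"tz": 0.6,"rx": 0,"ry": 0,"rz": 0,"hand": 0.5},
    {"tx": 0,"ty": 0,"tz": 0,"rx": 0,"ry": 0,"rz": 0,"hand": 0.5},
  ],
)

```text
time: 6.95
tcp_pos: [493.8, 149.8, 34.2]
tcp_rot: [-3.14, -0.699, 0.208]
wrist_force: [-0.4, -0.4, -1.8]
width: 58.0
grip_force: 19.8
```

```bash
cat > cup.py <<'E'
from h import *
from scipy.optimize import least_squares
import sys
s=arm.snapshot("scene"); np.save("scene2.npy",s,allow_pickle=True)
x0,y0,x1,y1=map(int,sys.argv[1:5])
u,v=np.meshgrid(np.arange(512),np.arange(384)); 
sp=None
rg=arm.regions_of("catch_cup","scene")
for o in rg:
    m=o["pixels"]&(s["z_map"]>0); vv,uu=np.nonzero(m); P=unproj(s,np.stack([uu,vv],1)); 
    if len(P)<20: continue
    q=P
    f=lambda p: np.hypot(q[:,0]-p[0],q[:,1]-p[1])-30
    c=least_squares(f,np.median(q,0)[:2]+[15,-20],loss="soft_l1",f_scale=2)
    print(round(o["p"],2),np.round(o["extent"],1),len(q),"fit r30",c.x.round(1),"zmax",np.percentile(P[:,2],[1,50,99]).round())
print([ (round(o["p"],2),np.round(o["point"],1),rayplane(s,o["point"],0)[:2].round(1)) for o in arm.spot_point("catch_cup","scene")])
im=cv2.cvtColor(s["image"],cv2.COLOR_RGB2BGR)[y0:y1,x0:x1]; k=min(800/(x1-x0),600/(y1-y0)); cv2.imwrite(f"pics/{sys.argv[5]}.png",cv2.resize(im,None,fx=k,fy=k,interpolation=cv2.INTER_CUBIC))
E
python3 cup.py 200 200 290 290 p1; cat > d.py <<'E'
from plan import *
p,r=pose(); zc=r.as_matrix()[:,2]
th=np.arctan2(zc[1],zc[0]); off=R.from_rotvec([0,0,th-.439]).apply([417.56-431,312.46-318.7,0])
print(p,(p+off).round(1)); sp=M(0,88,0)
t=sp-off; t[2]=32; print(t); step(p,r,t,r,5)
print(np.array(arm.state()["joint_pos"]).round(2))
E
python3 d.py
```

```text
0.68 [246.4 240.7 264.4 269.6] 373 fit r30 [478.3 149.2] zmax [-1. 46. 80.]
0.67 [200.2 240.8 219.5 271.6] 470 fit r30 [608.8 257.3] zmax [-2. 45. 74.]
[(0.83, array([256.9, 259. ]), array([502.9, 126.2])), (0.81, array([209.7, 264.7]), array([606.2, 255.1])), (0.36, array([246.7, 240.7]), array([613.4,  45.3]))]
[494.46275445 150.50685485  35.50543445] [480.  147.5  35.5]
[546.92262816 116.22597379  32.        ]
5 rows  t(cm) [0.629 0.89  0.623] r [0. 0. 0.] |t|mm 12.6 deg 0.0
[ 0.05 -0.08  2.41  0.72  0.15  0.73]
```

Request:
play_rows(
  deltas=[
    {"tx": 0.63,"ty": 0.89,"tz": 0.62,"rx": 0,"ry": 0,"rz": 0,"hand": 0.5},
    {"tx": 0.63,"ty": 0.89,"tz": 0.62,"rx": 0,"ry": 0,"rz": 0,"hand": 0.5},
    {"tx": 0.63,"ty": 0.89,"tz": 0.62,"rx": 0,"ry": 0,"rz": 0,"hand": 0.5},
    {"tx": 0.63,"ty": 0.89,"tz": 0.62,"rx": 0,"ry": 0,"rz": 0,"hand": 0.5},
    {"tx": 0.63,"ty": 0.89,"tz": 0.62,"rx": 0,"ry": 0,"rz": 0,"hand": 0.5},
    {"tx": 0,"ty": 0,"tz": 0,"rx": 0,"ry": 0,"rz": 0,"hand": 0.5},
    {"tx": 0,"ty": 0,"tz": 0,"rx": 0,"ry": 0,"rz": 0,"hand": 0.5},
  ],
)

```text
time: 7.8
tcp_pos: [547.1, 116.4, 32.6]
tcp_rot: [3.141, -0.702, 0.211]
wrist_force: [0.0, 0.6, -1.1]
width: 58.3
grip_force: 19.8
```

```bash
python3 d.py; python3 cup.py 215 205 285 260 p2; python3 - <<'E'
from h import *
s=np.load("scene2.npy",allow_pickle=True).item()
print([(round(o["p"],2),o["point"],rayplane(s,o["point"],88)[:2].round(1)) for o in arm.spot_point("spout_mouth","scene")])
E
```

```text
[547.11071309 116.36455854  32.58015184] [532.6 113.3  32.6]
[546.922549   116.22635167  32.        ]
5 rows  t(cm) [-0.011  0.002  0.006] r [0. 0. 0.] |t|mm 0.1 deg 0.0
[-0.07  0.03  2.32  1.01  0.21  0.36]
0.79 [198.5 242.6 218.5 270.5] 387 fit r30 [608.5 257.9] zmax [ 5. 47. 73.]
0.74 [242.9 229.8 260.5 257.1] 364 fit r30 [531.5 116. ] zmax [-1. 46. 97.]
[(0.8, array([208.7, 263.7]), array([613.2, 252.6])), (0.65, array([252.9, 254.1]), array([534.4, 108.5]))]
[(0.74, [252.3, 234.0], array([527.1, 121.2]))]
```

View pics/p2.png

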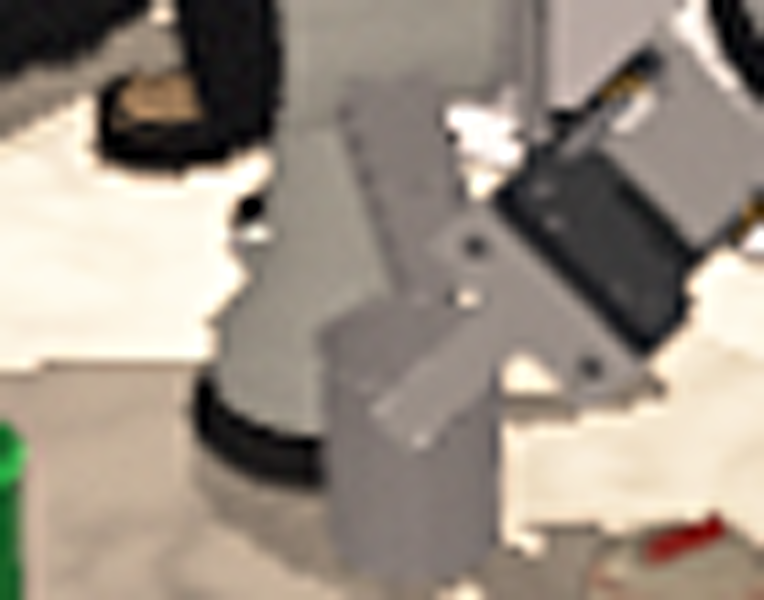

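The cup is under the chute; the chute end shows at about crop (430,280), the cup centred at about 411. I'll sharpen the mill's yaw from the chute's colour and depth.

```bash
cat > e.py <<'E'
from plan import *
s=np.load("scene.npy",allow_pickle=True).item()
img=s["image"].astype(int)
np.set_printoptions(linewidth=200)
print("R-B"); print((img[...,0]-img[...,2])[206:236,240:264])
P=unproj(s,np.stack(np.meshgrid(np.arange(240,264),np.arange(206,236)),-1).reshape(-1,2)).reshape(30,24,3)
yl=(P-MO)@MY; xl=(P-MO)@MX
for r in range(8,28,2): print(206+r,"z",P[r,8:20,2].round().astype(int),"y",yl[r,8:20].round().astype(int),"x",xl[r,8:20].round().astype(int))
E
python3 e.py
```

```text
R-B
[[ 4 19 22 20 19 21 20 20 21 23 20 20 19 20 20 20 22 19 17 19 17 15 13 15]
 [ 8 19 24 20 19 21 19 20 20 21 20 21 20 21 20 20 19 19 21 21 19 14 12 14]
 [ 5 17 23 21 21 22 21 20 19 21 22 21 19 20 19 21 19 18 20 21 18 13 12 16]
 [ 0 17 21 20 21 22 22 19 20 20 18 20 19 20 19 20 19 19 19 19 15 14 15 16]
 [ 0 19 21 20 22 20 21 20 21 21 20 20 19 18 18 18 19 18 19 18 16 13 14 16]
 [ 3 17 23 19 18 21 18 18 19 18 19 18 16 17 17 17 18 18 19 16 14 13 13 15]
 [ 2 17 19 18 19 18 19 15 15 15 15 15 14 13 13 15 19 18 20 14 11 14 14 15]
 [ 5 18 20 19 17 19 17 12 13 13 15 13 15 14 14 14 18 17 15 12 14 20 18 13]
 [ 5 16 20 19 18 17 14 13 15 14 14 14 14 15 14 16 22 26 24 21 20 23 18 15]
 [13 16 18 19 20 15 11 12 13 14 12 14 15 15 14 14 26  0  9 24 31 27 18 13]
 [11 18 17 18 19 16 13 15 13 14 13 13 13 14 15 11 33  9 12 12  6 17 24 12]
 [15 20 18 18 20 21 16 13 13 14 14 13 14 15 12 12  6 32 11 13 13 32 15 11]
 [15 19 18 19 20 20 19 11 13 14 15 13 13 16 13 15 11 31 17 14 14  1 31 13]
 [15 20 20 19 19 20 20 15 13 14 15 14 14 16 13 14 12 22 29 26 19 14 29 12]
 [12 16 20 20 21 19 22 14 11 11 13 14 15 15 14
[... 2114 characters left out ...]
1   67   70   68   73   81 -140] x [ 10   8   2  -1  -4  -7 -12 -14 -18 -21 -22 -94]
226 z [ 83 109 109 109 107 106 105 107 104 105 111   2] y [  25   76   77   78   74   73   72   77   73   75   88 -118] x [ -2   9   6   2  -2  -6 -10 -12 -17 -20 -20 -87]
228 z [ 75 102 105 108 105 101 103  99 101 102 105 105] y [24 77 83 91 86 79 83 77 82 84 91 92] x [ -2   9   7   6   1  -4  -7 -12 -14 -17 -19 -22]
230 z [ 69  69  98 103  95  96  96  96  95  94  93 100] y [29 31 85 96 82 83 84 85 85 84 84 97] x [  0  -4   8   8   0  -3  -6 -10 -14 -17 -21 -20]
232 z [60 61 58 95 91 92 92 53 47  0 -2  1] y [ 27  31  26  94  89  91  91  22  12 -73 -76 -69] x [ -1  -4  -9   7   2  -1  -4 -29 -36 -66 -70 -72]
```

```bash
cat >> b.py <<'E'
print("#####")
Cc=P[226:231,248:262].reshape(-1,3); Cc=Cc[(np.hypot(*(Cc-[604,62,0])[:,:2].T)<110)&(Cc[:,2]>92)&(Cc[:,2]<112)]
for sw in (1,0):
  def f3(p):
    r=f2(p)[:-2]; c,n=np.cos(p[2]),np.sin(p[2]); xl=(Cc[:,0]-p[0])*c+(Cc[:,1]-p[1])*n
    return np.append(r,sw*(xl.max()+xl.min())/2/1.5)
  o=least_squares(f3,[604,62,.95,0],loss="soft_l1"); print(o.x,o.cost,o.fun[:4],o.fun[-3:])
E
python3 b.py 2>/dev/null| sed -n '/#####/,$p'
cat > d2.py <<'E'
from plan import *
p,r=pose(); t=p+[-3.5,-6,-3]; step(p,r,t,r,2)
E
python3 d2.py
```

```text
#####
[604.052  62.021   1.031   0.067] 2.3604436677632425 [-0.023  0.351  0.33   0.342] [0.035 0.014 0.059]
[603.998  61.938   1.055   0.105] 2.3136371494544994 [-0.059  0.204  0.377  0.191] [-0.001 -0.041  0.   ]
2 rows  t(cm) [-0.276  0.257 -0.036] r [0. 0. 0.] |t|mm 3.8 deg 0.0
```

Request:
play_rows(
  deltas=[
    {"tx": -0.18,"ty": 0.25,"tz": -0.15,"rx": 0,"ry": 0,"rz": 0,"hand": 0.5},
    {"tx": -0.18,"ty": 0.25,"tz": -0.15,"rx": 0,"ry": 0,"rz": 0,"hand": 0.5},
    {"tx": -0.12,"ty": 0,"tz": 0.16,"rx": 0,"ry": 0,"rz": 0,"hand": 0.5},
    {"tx": -0.12,"ty": 0,"tz": 0.16,"rx": 0,"ry": 0,"rz": 0,"hand": 0.5},
    {"tx": 0,"ty": 0,"tz": 0,"rx": 0,"ry": 0,"rz": 0,"hand": 0.5},
    {"tx": 0,"ty": 0,"tz": 0,"rx": 0,"ry": 0,"rz": 0,"hand": 0.5},
  ],
)

```text
time: 8.6
tcp_pos: [544.4, 110.0, 28.7]
tcp_rot: [3.141, -0.702, 0.211]
wrist_force: [0.5, -0.5, -1.0]
width: 58.1
grip_force: 19.8
```

```bash
sed -i 's/A=0.95/A=1.031/' plan.py; cat > d.py <<'E'
from plan import *
p,r=pose(); zc=r.as_matrix()[:,2]
th=np.arctan2(zc[1],zc[0]); off=R.from_rotvec([0,0,th-.439]).apply([417.56-431,312.46-318.7,0])
print(p,(p+off).round(1),M(0,88,0)); print(arm.state()["wrist_force"])
E
python3 d.py
```

```text
[544.37923758 110.00825367  28.65368405] [529.9 107.   28.7] [528.51242262 107.22859341   0.        ]
[ 0.54584272 -0.47868949 -1.0476117 ]
```

```bash
cat > c.py <<'E'
from plan import *
p,r=pose(); w0=p-100*r.as_matrix()[:,2]; r1=toolR(45,45,-1); r2=toolR(90,45,-1)
w1=np.array([440,-40,220.]); w2=np.array([560,-190,190.]); print(w0)
step(p,r,w0,r,4); step(w0,r,w1,r1,7); step(w1,r1,w2,r2,8)
E
python3 c.py
```

```text
[481.20564034  96.57572004 104.99936927]
4 rows  t(cm) [ 0.   0.  -2.5] r [0. 0. 0.] |t|mm 25.0 deg 0.0
7 rows  t(cm) [ 0.067  1.499 -2.167] r [ 0.0557  0.0116 -0.0604] |t|mm 26.4 deg 4.8
8 rows  t(cm) [-1.029  2.213 -0.499] r [ 0.0694  0.     -0.0694] |t|mm 24.9 deg 5.6
```

Request:
play_rows(
  deltas=[
    {"tx": 0,"ty": 0,"tz": 0,"rx": 0,"ry": 0,"rz": 0,"hand": 0.1},
    {"tx": 0,"ty": 0,"tz": 0,"rx": 0,"ry": 0,"rz": 0,"hand": 0.0},
    {"tx": 0,"ty": 0,"tz": 0,"rx": 0,"ry": 0,"rz": 0,"hand": 0.0},
    {"tx": 0,"ty": 0,"tz": -2.5,"rx": 0,"ry": 0,"rz": 0,"hand": 0.0},
    {"tx": 0,"ty": 0,"tz": -2.5,"rx": 0,"ry": 0,"rz": 0,"hand": 0.0},
    {"tx": 0,"ty": 0,"tz": -2.5,"rx": 0,"ry": 0,"rz": 0,"hand": 0.0},
    {"tx": 0,"ty": 0,"tz": -2.5,"rx": 0,"ry": 0,"rz": 0,"hand": 0.0},
    {"tx": 0.067,"ty": 1.5,"tz": -2.17,"rx": 0.0557,"ry": 0.0116,"rz": -0.0604,"hand": 0.3},
    {"tx": 0.067,"ty": 1.5,"tz": -2.17,"rx": 0.0557,"ry": 0.0116,"rz": -0.0604,"hand": 0.6},
    {"tx": 0.067,"ty": 1.5,"tz": -2.17,"rx": 0.0557,"ry": 0.0116,"rz": -0.0604,"hand": 1},
    {"tx": 0.067,"ty": 1.5,"tz": -2.17,"rx": 0.0557,"ry": 0.0116,"rz": -0.0604,"hand": 1},
    {"tx": 0.067,"ty": 1.5,"tz": -2.17,"rx": 0.0557,"ry": 0.0116,"rz": -0.0604,"hand": 1},
    {"tx": 0.067,"ty": 1.5,"tz": -2.17,"rx": 0.0557,"ry": 0.0116,"rz": -0.0604,"hand": 1},
    {"tx": 0.067,"ty": 1.5,"tz": -2.17,"rx": 0.0557,"ry": 0.0116,"rz": -0.0604,"hand": 1},
  ],
)

```text
time: 10.0
tcp_pos: [439.2, -36.7, 214.8]
tcp_rot: [-3.135, -0.777, 0.755]
wrist_force: [0.1, -0.3, -0.5]
width: 41.2
grip_force: 0.0
```

```bash
cat > c.py <<'E'
from plan import *
p,r=pose(); print(np.array(arm.state()["joint_pos"]).round(2)); r2=toolR(90,45,-1)
w2=np.array([560,-190,190.]);w3=M(-95,-84,84); print(w3)
step(p,r,w2,r2,9); step(w2,r2,w3,r2,6)
E
python3 c.py; python3 cup.py 215 205 285 260 p3
```

```text
[-0.99 -0.29  2.16  0.76  1.49 -0.33]
[627.23000143 -62.66501929  84.        ]
9 rows  t(cm) [-0.883  2.005 -0.494] r [ 0.0631  0.0007 -0.0643] |t|mm 22.5 deg 5.2
6 rows  t(cm) [0.251 1.121 2.75 ] r [0. 0. 0.] |t|mm 29.8 deg 0.0
0.88 [201.2 242.9 216.3 270.6] 408 fit r30 [609.  258.3] zmax [ 1. 47. 73.]
0.66 [247.2 232.9 262.6 258.4] 414 fit r30 [528.8 109.5] zmax [-1. 47. 74.]
[(0.73, array([205.7, 265.6]), array([612.9, 267.8])), (0.58, array([252.7, 256.2]), array([526. , 120.3]))]
```

View pics/p3.png

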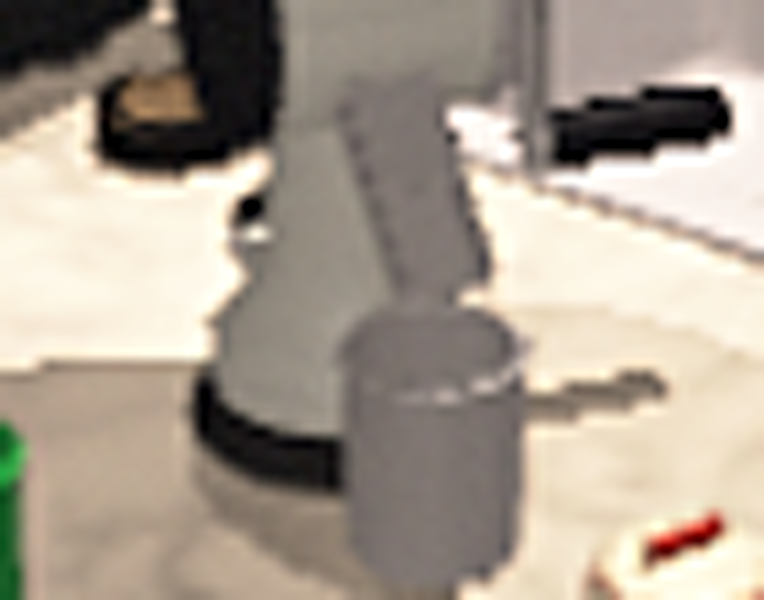

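The cup stands upright under the chute (rim centre at crop 432,355; chute end at 445,285), within about 3 mm.

Request:
play_rows(
  deltas=[
    {"tx": -0.88,"ty": 2.0,"tz": -0.49,"rx": 0.0631,"ry": 0.0007,"rz": -0.0643,"hand": 1},
    {"tx": -0.88,"ty": 2.0,"tz": -0.49,"rx": 0.0631,"ry": 0.0007,"rz": -0.0643,"hand": 1},
    {"tx": -0.88,"ty": 2.0,"tz": -0.49,"rx": 0.0631,"ry": 0.0007,"rz": -0.0643,"hand": 1},
    {"tx": -0.88,"ty": 2.0,"tz": -0.49,"rx": 0.0631,"ry": 0.0007,"rz": -0.0643,"hand": 1},
    {"tx": -0.88,"ty": 2.0,"tz": -0.49,"rx": 0.0631,"ry": 0.0007,"rz": -0.0643,"hand": 1},
    {"tx": -0.88,"ty": 2.0,"tz": -0.49,"rx": 0.0631,"ry": 0.0007,"rz": -0.0643,"hand": 1},
    {"tx": -0.88,"ty": 2.0,"tz": -0.49,"rx": 0.0631,"ry": 0.0007,"rz": -0.0643,"hand": 1},
    {"tx": -0.88,"ty": 2.0,"tz": -0.49,"rx": 0.0631,"ry": 0.0007,"rz": -0.0643,"hand": 1},
    {"tx": -0.88,"ty": 2.0,"tz": -0.49,"rx": 0.0631,"ry": 0.0007,"rz": -0.0643,"hand": 1},
    {"tx": 0,"ty": 0,"tz": 0,"rx": 0,"ry": 0,"rz": 0,"hand": 1},
  ],
)

```text
time: 11.15
tcp_pos: [562.0, -186.4, 185.5]
tcp_rot: [-3.136, -0.788, 1.569]
wrist_force: [-1.1, -0.1, 0.3]
width: 0.4
grip_force: 0.0
```

```bash
cat > c.py <<'E'
from plan import *
p,r=pose(); print(p,np.array(arm.state()["joint_pos"]).round(2)); r2=toolR(90,45,-1)
w3=M(-95,-84,84); w4=M(18,-84,92)
step(p,r,w3,r2,7); step(w3,r2,w4,r2,10)
s=np.load("scene2.npy",allow_pickle=True).item()
for n,q in [("free",(-50,-84,96)),("up",(0,-84,114)),("lock",(50,-84,96)),("knob",(-110,5,95))]: print(n,proj(s,M(*q)))
print([(round(o["p"],2),o["point"]) for o in arm.spot_point("lever_tip","scene")])
E
python3 c.py
```

```text
[ 562.02637105 -186.37258952  185.45016726] [-0.8   0.59  1.21  0.55  1.91 -0.77]
7 rows  t(cm) [0.223 0.937 2.273] r [-0.0006 -0.0003 -0.0002] |t|mm 24.7 deg 0.0
10 rows  t(cm) [0.742 0.581 0.629] r [0. 0. 0.] |t|mm 11.3 deg 0.0
free [250.36678012 208.88016435]
up [237.97516594 206.51186042]
lock [225.47443065 212.83883548]
knob [274.06054182 216.02082446]
[]
```

Request:
play_rows(
  deltas=[
    {"tx": 0.22,"ty": 0.94,"tz": 2.27,"rx": 0,"ry": 0,"rz": 0,"hand": 1},
    {"tx": 0.22,"ty": 0.94,"tz": 2.27,"rx": 0,"ry": 0,"rz": 0,"hand": 1},
    {"tx": 0.22,"ty": 0.94,"tz": 2.27,"rx": 0,"ry": 0,"rz": 0,"hand": 1},
    {"tx": 0.22,"ty": 0.94,"tz": 2.27,"rx": 0,"ry": 0,"rz": 0,"hand": 1},
    {"tx": 0.22,"ty": 0.94,"tz": 2.27,"rx": 0,"ry": 0,"rz": 0,"hand": 1},
    {"tx": 0.22,"ty": 0.94,"tz": 2.27,"rx": 0,"ry": 0,"rz": 0,"hand": 1},
    {"tx": 0.22,"ty": 0.94,"tz": 2.27,"rx": 0,"ry": 0,"rz": 0,"hand": 1},
    {"tx": 0,"ty": 0,"tz": 0,"rx": 0,"ry": 0,"rz": 0,"hand": 1},
    {"tx": 0,"ty": 0,"tz": 0,"rx": 0,"ry": 0,"rz": 0,"hand": 1},
  ],
)

```text
time: 12.1
tcp_pos: [624.6, -63.9, 88.0]
tcp_rot: [-3.138, -0.786, 1.567]
wrist_force: [0.5, 0.1, 0.2]
width: 1.0
grip_force: 0.0
```

```bash
cat > c.py <<'E'
from plan import *
p,r=pose(); d=p-MO; print(p,"mill",(d@MX).round(1),(d@MY).round(1),p[2].round(1),arm.state()["wrist_force"])
w4=M(25,-84,93); step(p,r,w4,r,10)
E
python3 c.py
```

```text
[624.61559957 -63.87771704  87.95089649] mill -97.4 -82.4 88.0 [0.51929473 0.08818092 0.20572127]
10 rows  t(cm) [0.773 0.642 0.701] r [0. 0. 0.] |t|mm 12.2 deg 0.0
```

Request:
play_rows(
  deltas=[
    {"tx": 0.773,"ty": 0.642,"tz": 0.7,"rx": 0,"ry": 0,"rz": 0,"hand": 1},
    {"tx": 0.773,"ty": 0.642,"tz": 0.7,"rx": 0,"ry": 0,"rz": 0,"hand": 1},
    {"tx": 0.773,"ty": 0.642,"tz": 0.7,"rx": 0,"ry": 0,"rz": 0,"hand": 1},
    {"tx": 0.773,"ty": 0.642,"tz": 0.7,"rx": 0,"ry": 0,"rz": 0,"hand": 1},
    {"tx": 0.773,"ty": 0.642,"tz": 0.7,"rx": 0,"ry": 0,"rz": 0,"hand": 1},
    {"tx": 0,"ty": 0,"tz": 0,"rx": 0,"ry": 0,"rz": 0,"hand": 1},
  ],
)

```text
time: 12.7
tcp_pos: [658.6, -10.7, 90.0]
tcp_rot: [-3.14, -0.786, 1.571]
wrist_force: [0.2, -0.7, -0.4]
width: 0.3
grip_force: 0.0
```

```bash
sed -i 's/r,10)/r,6)/' c.py; python3 c.py
```

```text
[658.59304108 -10.69167041  90.01534603] mill -34.3 -84.2 90.0 [ 0.18277247 -0.70861758 -0.35909934]
6 rows  t(cm) [0.635 0.506 0.565] r [0. 0. 0.] |t|mm 9.9 deg 0.0
```

Request:
play_rows(
  deltas=[
    {"tx": 0.635,"ty": 0.506,"tz": 0.565,"rx": 0,"ry": 0,"rz": 0,"hand": 1},
    {"tx": 0.635,"ty": 0.506,"tz": 0.565,"rx": 0,"ry": 0,"rz": 0,"hand": 1},
    {"tx": 0.635,"ty": 0.506,"tz": 0.565,"rx": 0,"ry": 0,"rz": 0,"hand": 1},
    {"tx": 0.635,"ty": 0.506,"tz": 0.565,"rx": 0,"ry": 0,"rz": 0,"hand": 1},
    {"tx": 0.635,"ty": 0.506,"tz": 0.565,"rx": 0,"ry": 0,"rz": 0,"hand": 1},
    {"tx": 0.635,"ty": 0.506,"tz": 0.565,"rx": 0,"ry": 0,"rz": 0,"hand": 1},
    {"tx": 0,"ty": 0,"tz": 0,"rx": 0,"ry": 0,"rz": 0,"hand": 1},
    {"tx": 0,"ty": 0,"tz": 0,"rx": 0,"ry": 0,"rz": 0,"hand": 1},
  ],
)

```text
time: 13.5
tcp_pos: [688.4, 38.4, 92.7]
tcp_rot: [-3.139, -0.786, 1.568]
wrist_force: [-0.7, -1.2, 1.6]
width: 0.7
grip_force: 0.0
```

```bash
python3 c.py; python3 look.py l1 190 170 300 260; python3 - <<'E'
from plan import *
s=np.load("scene2.npy",allow_pickle=True).item()
P=unproj(s,np.stack(np.meshgrid(np.arange(216,240),np.arange(204,232)),-1).reshape(-1,2)); I=s["image"][204:232,216:240].reshape(-1,3)
k=(np.hypot(P[:,0]-690,P[:,1]-40)<60)&(P[:,2]>30)&(P[:,2]<130); D=P[k]-MO
print(len(D)); 
for a in list(zip((D@MX).round(),(D@MY).round(),D[:,2].round(),I[k].max(1)))[::3]: print(*a,sep=",",end="; ")
print([(round(o["p"],2),o["point"]) for o in arm.spot_point("lever_tip","scene")])
E
```

```text
[688.43860686  38.40073902  92.67247288] mill 23.2 -84.6 92.7 [-0.74923041 -1.16596917  1.56192741]
6 rows  t(cm) [0.026 0.008 0.018] r [0. 0. 0.] |t|mm 0.3 deg 0.0
20
-0.0,-88.0,47.0,75; 0.0,-86.0,44.0,10; 5.0,-71.0,47.0,17; 6.0,-69.0,44.0,145; 10.0,-69.0,40.0,199; 11.0,-80.0,31.0,152; 13.0,-60.0,37.0,129; []
```

View pics/l1.png

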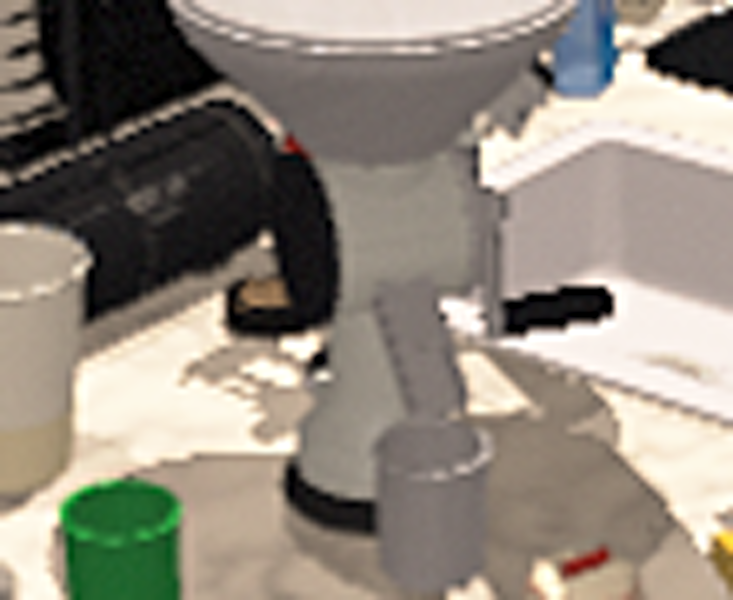

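```bash
python3 - <<'E'
from plan import *
a=np.load("scene.npy",allow_pickle=True).item(); s=np.load("scene2.npy",allow_pickle=True).item()
np.set_printoptions(linewidth=220)
d=np.abs(a["image"].astype(int)-s["image"]).max(2)[200:236,214:244]
print("diff rows 200.. cols 214.."); print(d[::2])
for (u,v) in [(225,213),(226,211),(230,210),(231,217),(226,218),(237,222),(238,224),(238,206),(239,209)]:
    for q in (a,s): print((u,v),q["image"][v,u],unproj(q,[u,v])[0].round(),((unproj(q,[u,v])[0]-MO)@np.stack([MX,MY],1)).round(),end=" | ")
    print()
E
```

```text
diff rows 200.. cols 214..
[[  3   1   1   5   4   4   1   2   4   5   5   3   3   3   5   5   2   1   1   9   5   3   5   8   1   3   5   3   3   1]
 [  2   2   2   2   2   2   6   2   4   3   3   4   1   9   3   4   2   2   3   6   5   3   4   3   1   4   3   2   1   4]
 [  4   4   4   8   4   2   1   3   6   6   3   5   7   4   2   4   1   6   1  10   2   3   3   4   1   2   3   5   1   3]
 [  2   1   4   5   2   5   3   3   5   4   4   1   5   7   2   4   2   3   5   5   3   5   3   4   6   7   1   2   2   1]
 [  2   4   2   6   4   4   4   4   9   4   4   3   3   2   4   1   1   2   6   4   5   5   1   2   5   3   2   4   2   3]
 [  3   6   2   4   2   2   2   4   3   2   1   2   1   3   3   1   3   3   2   8   3   0   4   5   7   4   3   2   2   2]
 [  5   1   2   3   3   1   2   1   3   4   1   3   3   2   2   4   0   3   2   2   4   3   9   4   4   7   3   1   3   2]
 [  2   3   5   3   5   2   3   3   2   5   3   2   1   2   4   1   3   3   2   1   6   6   5   8   2   3   3   3   5   1]
 [  1   4   3   1   2   1   2   3   3   3   3   3   5   9  19  12  12  11   4   1   4   6
[... 1446 characters left out ...]
) [147 133 117] [ 842. -124.    1.] [ -37. -300.] | 
(231, 217) [22 19 15] [769. -46.  18.] [  -8. -197.] | (231, 217) [15 13 11] [772. -49.  16.] [  -9. -201.] | 
(226, 218) [7 7 7] [789. -38.  11.] [  10. -210.] | (226, 218) [17 17 16] [789. -37.  11.] [  10. -209.] | 
(237, 222) [251 226 195] [743. -52.   1.] [ -27. -178.] | (237, 222) [222 195 167] [746. -56.  -1.] [ -28. -182.] | 
(238, 224) [10 12 15] [669.  28.  46.] [  5. -73.] | (238, 224) [15 14 17] [668.  30.  47.] [  5. -71.] | 
(238, 206) [20 18 19] [585. 127. 179.] [46. 50.] | (238, 206) [22 20 25] [589. 122. 177.] [44. 44.] | 
(239, 209) [16 13 15] [585. 122. 166.] [41. 47.] | (239, 209) [15 15 17] [585. 121. 166.] [41. 46.] |
```

```bash
python3 - <<'E'
from plan import *
s=np.load("scene2.npy",allow_pickle=True).item(); p,r=pose(); z=r.as_matrix()[:,2]
for k in (0,20,50,97,150,250): print(k,(p-k*z).round(),proj(s,p-k*z).round(1),-(s["camera_from_world"]@np.append(p-k*z,1))[2].round(), s["z_map"][tuple(proj(s,p-k*z).round().astype(int)[::-1])])
for q in [(0,-84,36),(50,-84,96),(40,-84,84),(0,-110,30),(46,0,160),(-50,-84,96)]: print(q,proj(s,M(*q)).round(1))
E
```

```text
0 [688.  38.  93.] [232.3 212.5] 1625.0 1538.3091
20 [688.  24. 107.] [234.7 207.8] 1630.0 1499.9106
50 [688.   2. 128.] [238.2 200.9] 1637.0 1474.004
97 [688. -31. 161.] [243.6 190.3] 1648.0 1439.8165
150 [688. -68. 199.] [249.7 178.4] 1660.0 1380.7559
250 [ 688. -139.  269.] [260.8 156.6] 1684.0 1645.7921
(0, -84, 36) [238.3 225. ]
(50, -84, 96) [225.5 212.8]
(40, -84, 84) [228.1 215.3]
(0, -110, 30) [236.1 223.6]
(46, 0, 160) [233.3 205.6]
(-50, -84, 96) [250.4 208.9]
```

```bash
python3 - <<'E'
from plan import *
a=np.load("scene.npy",allow_pickle=True).item(); s=np.load("scene2.npy",allow_pickle=True).item()
np.set_printoptions(linewidth=220)
for q in (a,s): print(q["image"][212:230,226:246,1])
P=unproj(s,np.stack(np.meshgrid(np.arange(234,242),np.arange(214,228)),-1).reshape(-1,2)); D=P-MO
for n,v in (("z",D[:,2]),("x",D@MX),("y",D@MY)): print(n); print(v.reshape(14,8).round().astype(int))
E
```

```text
[[ 27  87  85  80  98  95  59   8  19  25  12  17  23  10  35 121 144 137 137 135]
 [ 87 107 103 107 110 117  80  12  14  22  14  19  18  14  53 123 141 135 136 132]
 [102 123 111 112 113 118  89  34  14  17  15  16  19  13  39 119 138 135 133 124]
 [ 53 109 129 119 111 115  99  48  14  10  21  21  16   4  86 130 133 130 127 115]
 [ 59  40  23  36  44  32  21  21  17  15  21  12  14  10  84 120 126 125 127 123]
 [  9  28  31  26  24  19  15  20  17  15   8   4  21  32 106 130 130 139 146 143]
 [  7  12  15  16  16  16  11  18   8   1  40  45  99  99 114 137 140 139 141 149]
 [  9   6   8   8   3   8   0   0   6  29 124 166 217 178 122 133 138 139 142 144]
 [105  74  64  51  55  38 114 141 140 156 221 255 255 203 119 130 137 138 142 143]
 [232 194 186 177 176 158 244 255 255 255 255 255 232 149 119 133 137 141 140 144]
 [247 251 255 254 253 250 245 244 248 253 253 226 129  94 126 133 139 139 140 146]
 [245 245 244 242 241 240 239 241 246 253 184  18   0  95 132 133 136 139 142 144]
 [247 246 245 244 245 245 244 244 250 235 125   0  12  97 130 135 137 139 141 143]
 [244 245 245 246 247
[... 2780 characters left out ...]
  9   7   6  27  26  24]
 [ -5  12  12  10   9  24  24  23]
 [  0  14  11  12  10  26  26  24]]
y
[[   7   19   29   40   49   48   45   43]
 [   5   19   27   37   44   42   41   37]
 [  14   18   27   36   46   39   37   30]
 [   9   13   30   34   40   35   24   14]
 [   6   15   26   35   33    3   10   11]
 [-197 -202   24 -212 -213   -1    9   13]
 [-195 -204 -198 -194 -198    3    9   14]
 [-194 -193 -188 -193 -190    6   10   14]
 [-185 -179 -190 -182  -88    3    8    7]
 [-180 -172  -89  -89  -86    1   12   14]
 [-170 -167  -89  -82  -71   -3   11   17]
 [-155 -155  -84  -77  -69    2   12   18]
 [-150  -87  -76  -69  -60   -4    6   13]
 [-135  -83  -80  -63  -58   -1   10   15]]
```

```bash
python3 - <<'E'
from plan import *
a=np.load("scene.npy",allow_pickle=True).item(); s=np.load("scene2.npy",allow_pickle=True).item()
out=[]
for q in (a,s):
    im=cv2.cvtColor(q["image"],cv2.COLOR_RGB2BGR)[180:235,215:285].astype(float); im=255*(im/255)**.5
    out.append(cv2.resize(im.astype(np.uint8),None,fx=5.6,fy=8,interpolation=cv2.INTER_NEAREST))
cv2.imwrite("pics/cmp.png",np.hstack(out))
E
```

```text
(no output)
```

View pics/cmp.png

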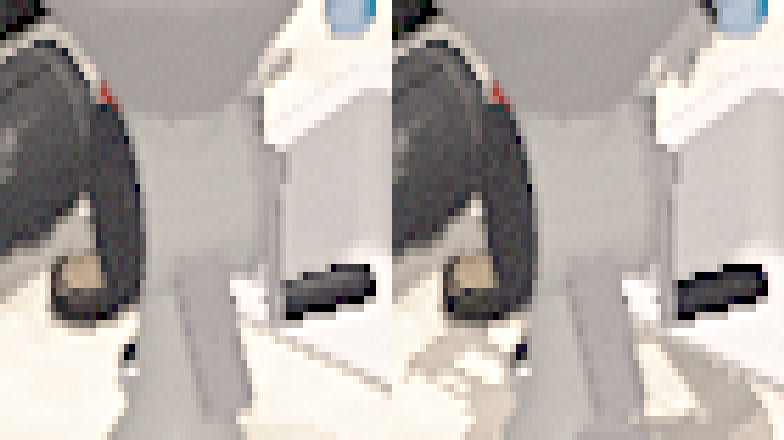

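Request:
play_rows(
  deltas=[
    {"tx": -0.635,"ty": -0.506,"tz": -0.565,"rx": 0,"ry": 0,"rz": 0,"hand": 1},
    {"tx": -0.635,"ty": -0.506,"tz": -0.565,"rx": 0,"ry": 0,"rz": 0,"hand": 1},
    {"tx": -0.635,"ty": -0.506,"tz": -0.565,"rx": 0,"ry": 0,"rz": 0,"hand": 1},
    {"tx": 0,"ty": 0,"tz": 0,"rx": 0,"ry": 0,"rz": 0,"hand": 1},
  ],
)

```text
time: 14.0
tcp_pos: [672.8, 10.6, 91.1]
tcp_rot: [-3.139, -0.786, 1.564]
wrist_force: [-0.7, -0.3, -0.5]
width: 0.3
grip_force: 0.0
```

```bash
python3 c.py; python3 - <<'E'
from plan import *
s=arm.snapshot("scene"); np.save("scene3.npy",s,allow_pickle=True)
np.set_printoptions(linewidth=220)
print(s["image"][196:226,216:242,1])
Z=s["z_map"]; print((Z[196:226,216:242]-1500).astype(int))
E
```

```text
[672.75764438  10.58387677  91.08069618] mill -8.8 -85.4 91.1 [-0.65503569 -0.3295708  -0.52287794]
6 rows  t(cm) [0.374 0.267 0.328] r [0. 0. 0.] |t|mm 5.6 deg 0.0
[[ 74  60  38  35  28  28  30  26  29  28  26  23  21  45  35  13  18  19  18  15  12  50 120 140 139 136]
 [ 92  75  33  31  27  28  26  31  25  31  28  27  25  33  25  22  20  18  21  18  13   0  79 133 141 138]
 [ 74  53  43  27  29  29  28  28  30  28  27  20  25  21  24  20  21  13  23  19  21   8  56 130 149 145]
 [ 55  34  27  30  26  24  25  30  27  24  25  25  23  15  18  22  20  14  18  14  20  19  29 118 148 145]
 [ 36  31  28  30  28  24  25  23  25  25  15  21  22  19  17  23  18  23  11  23  15  20   3  83 137 148]
 [ 56  39  26  29  28  23  22  26  26  26  20  21  21  21  17  20  22  15  18  17  18  16   9  57 132 153]
 [ 30  22  28  27  23  22  25  22  14  22  22  17  17  23  23  16  19  18  21  15  20  21  10  54 129 153]
 [ 23  22  23  23  16  18  22  21  21  20  22  16  19  24  18  13  19  17  16  21  17  23  25   0 116 152]
 [ 21  24  20  24  23  25  16  22  20  20  22  11  12  61  46   8  19  21  19  
[... 6346 characters left out ...]
63   277   258   259   262   262   264   268    43    39    43]
 [  262   266   255   259   255   259   261   264   257   258   253   257   264   262   260   260   255   259   257   259   257   260   153    51    49    39]
 [  263   254   251   250   251   246   255   250   250   248   248   254   246   247   245   248   252   257   248   258   151   151   148    48    42    37]
 [  245   245   241   244   239   240   244   240   238   239   241   245   238   241   244   238   242   237   240   235   147   148   149    52    41    36]
 [  232   232   232   230   233   229   228   232   238   236   233   231   233   230   235   236   229   239   230   239   146   142   136    53    54    43]]
```

```bash
python3 - <<'E'
from plan import *
a=np.load("scene.npy",allow_pickle=True).item(); s=np.load("scene3.npy",allow_pickle=True).item(); s2=np.load("scene2.npy",allow_pickle=True).item()
for d in ((0,0,0),(12,0,0),(-12,0,0),(12,0,10)): print(d,proj(s,np.array([688.4,38.4,92.7])+d).round(1))
for n,q in (("s2",s2),("s3",s)):
    u,v=np.meshgrid(np.arange(512),np.arange(384)); ok=(q["z_map"]>0)&(a["z_map"]>0)&(a["z_map"]-q["z_map"]>60)
    P=unproj(q,np.stack([u[ok],v[ok]],1)); k=np.argsort(P[:,1])[::-1]
    b=(P[:,2]<330)&(P[:,0]>550)&(P[:,2]>60); Q=P[b]; W=np.stack([u[ok],v[ok]],1)[b]
    print(n,len(Q)); o=np.argsort(Q[:,2])[:14]; print(np.hstack([W[o],Q[o].round()]).astype(int).tolist())
E
```

```text
(0, 0, 0) [232.2 212.5]
(12, 0, 0) [229.8 211.7]
(-12, 0, 0) [234.7 213.3]
(12, 0, 10) [229.8 209.3]
s2 411
[[192, 258, 596, 344, 72], [268, 189, 614, -87, 167], [266, 190, 613, -73, 168], [265, 190, 615, -69, 168], [267, 190, 609, -74, 169], [267, 189, 611, -76, 172], [264, 189, 618, -67, 172], [267, 188, 613, -80, 174], [265, 189, 611, -64, 175], [269, 187, 611, -90, 175], [268, 188, 608, -78, 175], [268, 187, 613, -85, 176], [266, 189, 607, -64, 176], [266, 188, 610, -69, 178]]
s3 573
[[192, 258, 594, 345, 73], [275, 189, 594, -105, 166], [273, 189, 600, -100, 167], [274, 189, 595, -100, 168], [274, 188, 595, -100, 172], [276, 187, 595, -113, 172], [275, 187, 597, -109, 172], [273, 188, 597, -96, 173], [272, 188, 598, -90, 174], [275, 188, 589, -97, 174], [268, 185, 628, -106, 174], [265, 184, 642, -105, 175], [277, 185, 598, -124, 176], [267, 184, 634, -108, 176]]
```

```bash
python3 - <<'E'
from plan import *
for t in ("foot_lever","lever_tip"):
    for o in arm.regions_of(t,"scene")[:3]: print(t,round(o["p"],2),np.round(o["extent"]),o["pixels"].sum())
    for o in arm.spot_point(t,"scene")[:3]: print(t,round(o["p"],2),o["point"])
a=np.load("scene.npy",allow_pickle=True).item()
u,v=np.meshgrid(np.arange(200,300),np.arange(150,260)); P=unproj(a,np.stack([u.ravel(),v.ravel()],1)); D=P-MO; x,y=D@MX,D@MY
k=(np.abs(x)<90)&(y<-50)&(y>-130)&(P[:,2]>15)&(P[:,2]<200)
print(np.stack([u.ravel()[k],v.ravel()[k],x[k],y[k],P[k,2]],1).round().astype(int).tolist())
E
```

```text
foot_lever 0.36 [244. 232. 262. 261.] 403Traceback (most recent call last):
  File "<stdin>", line 4, in <module>
ValueError: it knows: beaker, catch_cup, egg_timer, heavy_point, hopper_rim, knob_mid, lever_tip, mill, pepper_mill, salt_shaker, spice_jar, spout_mouth, travel_mug
```

```bash
cat > c.py <<'E'
from plan import *
p,r=pose(); r2=toolR(90,45,-1)
a=p+[0,0,50]; b=M(-105,-84,140); c=M(-95,-84,78); d=M(-45,-84,78)
step(p,r,a,r2,2); step(a,r2,b,r2,4); step(b,r2,c,r2,3); step(c,r2,d,r2,4)
E
python3 c.py
```

```text
2 rows  t(cm) [ 1.769 -0.003 -1.767] r [ 0.0005 -0.0003 -0.0016] |t|mm 25.0 deg 0.1
4 rows  t(cm) [-1.494 -1.279 -1.447] r [0. 0. 0.] |t|mm 24.4 deg 0.0
3 rows  t(cm) [-1.259  0.171  1.664] r [0. 0. 0.] |t|mm 20.9 deg 0.0
4 rows  t(cm) [0.758 0.642 0.758] r [0. 0. 0.] |t|mm 12.5 deg 0.0
```

Request:
play_rows(
  deltas=[
    {"tx": 1.77,"ty": 0,"tz": -1.77,"rx": 0,"ry": 0,"rz": 0,"hand": 1},
    {"tx": 1.77,"ty": 0,"tz": -1.77,"rx": 0,"ry": 0,"rz": 0,"hand": 1},
    {"tx": -1.494,"ty": -1.28,"tz": -1.447,"rx": 0,"ry": 0,"rz": 0,"hand": 1},
    {"tx": -1.494,"ty": -1.28,"tz": -1.447,"rx": 0,"ry": 0,"rz": 0,"hand": 1},
    {"tx": -1.494,"ty": -1.28,"tz": -1.447,"rx": 0,"ry": 0,"rz": 0,"hand": 1},
    {"tx": -1.494,"ty": -1.28,"tz": -1.447,"rx": 0,"ry": 0,"rz": 0,"hand": 1},
    {"tx": -1.26,"ty": 0.17,"tz": 1.66,"rx": 0,"ry": 0,"rz": 0,"hand": 1},
    {"tx": -1.26,"ty": 0.17,"tz": 1.66,"rx": 0,"ry": 0,"rz": 0,"hand": 1},
    {"tx": -1.26,"ty": 0.17,"tz": 1.66,"rx": 0,"ry": 0,"rz": 0,"hand": 1},
    {"tx": 0.758,"ty": 0.642,"tz": 0.758,"rx": 0,"ry": 0,"rz": 0,"hand": 1},
    {"tx": 0.758,"ty": 0.642,"tz": 0.758,"rx": 0,"ry": 0,"rz": 0,"hand": 1},
    {"tx": 0.758,"ty": 0.642,"tz": 0.758,"rx": 0,"ry": 0,"rz": 0,"hand": 1},
    {"tx": 0.758,"ty": 0.642,"tz": 0.758,"rx": 0,"ry": 0,"rz": 0,"hand": 1},
    {"tx": 0,"ty": 0,"tz": 0,"rx": 0,"ry": 0,"rz": 0,"hand": 1},
    {"tx": 0,"ty": 0,"tz": 0,"rx": 0,"ry": 0,"rz": 0,"hand": 1},
  ],
)

```text
time: 15.6
tcp_pos: [653.2, -18.7, 78.7]
tcp_rot: [-3.141, -0.785, 1.57]
wrist_force: [0.3, 0.5, -0.9]
width: 0.4
grip_force: 0.0
```

```bash
cat > f.py <<'E'
from plan import *
p,r=pose(); d=p-MO; s=arm.state(); F=np.array(s["wrist_force"]); print("mill",(d@MX).round(1),(d@MY).round(1),p[2].round(1),"F mill",(F@MX).round(2),(F@MY).round(2),F[2].round(2), np.array(s["tau"]).round(1))
E
python3 f.py
```

```text
mill -43.9 -83.7 78.7 F mill 0.59 -0.03 -0.85 [  0.6 -51.  -23.5   2.2   1.7   0. ]
```

Request:
play_rows(
  deltas=[
    {"tx": 0.758,"ty": 0.642,"tz": 0.758,"rx": 0,"ry": 0,"rz": 0,"hand": 1},
    {"tx": 0.758,"ty": 0.642,"tz": 0.758,"rx": 0,"ry": 0,"rz": 0,"hand": 1},
    {"tx": 0,"ty": 0,"tz": 0,"rx": 0,"ry": 0,"rz": 0,"hand": 1},
  ],
)

```text
time: 15.9
tcp_pos: [666.5, 0.1, 81.9]
tcp_rot: [3.14, -0.783, 1.572]
wrist_force: [-6.6, -10.6, 10.4]
width: 0.7
grip_force: 7.9
```

```bash
python3 f.py
```

```text
mill -21.0 -85.4 81.9 F mill -12.5 0.17 10.45 [  7.2 -44.6 -20.5   3.4  -0.1   0. ]
```

Request:
play_rows(
  deltas=[
    {"tx": 0.758,"ty": 0.642,"tz": 0.758,"rx": 0,"ry": 0,"rz": 0,"hand": 1},
    {"tx": 0.758,"ty": 0.642,"tz": 0.758,"rx": 0,"ry": 0,"rz": 0,"hand": 1},
    {"tx": 0,"ty": 0,"tz": 0,"rx": 0,"ry": 0,"rz": 0,"hand": 1},
  ],
)

```text
time: 16.2
tcp_pos: [680.0, 24.0, 79.8]
tcp_rot: [3.139, -0.785, 1.571]
wrist_force: [-0.2, -0.2, 0.2]
width: -0.1
grip_force: 0.0
```

```bash
python3 f.py
```

```text
mill 6.4 -84.7 79.8 F mill -0.26 0.11 0.21 [ -0.4 -53.3 -24.9   2.4   1.6   0.1]
```

```bash
cat > lk.py <<'E'
from plan import *
s=arm.snapshot("scene"); np.save("scene3.npy",s,allow_pickle=True)
u,v=np.meshgrid(np.arange(205,300),np.arange(150,260)); P=unproj(s,np.stack([u.ravel(),v.ravel()],1)); D=P-MO; x,y=D@MX,D@MY
k=(np.abs(x)<110)&(y<-50)&(y>-130)&(P[:,2]>15)&(P[:,2]<150)
print(np.stack([u.ravel()[k],v.ravel()[k],x[k],y[k],P[k,2]],1).round().astype(int).tolist())
print([(round(o["p"],2),o["point"]) for o in arm.spot_point("lever_tip","scene")])
E
python3 lk.py
```

```text
[[238, 222, 0, -86, 48], [236, 223, 6, -92, 42], [237, 223, 4, -87, 44], [238, 223, 2, -80, 47], [236, 224, 9, -83, 42], [237, 224, 5, -84, 41], [238, 224, 2, -82, 42], [236, 225, 10, -82, 39], [237, 225, 8, -76, 41], [238, 225, 6, -69, 44], [235, 226, 13, -84, 34], [236, 226, 11, -79, 36], [237, 226, 11, -68, 41], [238, 226, 7, -65, 42], [235, 227, 13, -85, 29], [236, 227, 11, -80, 31], [237, 227, 15, -54, 45], [238, 227, 9, -60, 40], [235, 228, 13, -84, 25], [236, 228, 12, -76, 29], [237, 228, 12, -64, 35], [236, 229, 13, -74, 26], [237, 229, 14, -60, 33]]
[(0.37, [252.4, 254.2])]
```

Request:
play_rows(
  deltas=[
    {"tx": -0.6,"ty": -0.51,"tz": -0.6,"rx": 0,"ry": 0,"rz": 0,"hand": 1},
    {"tx": -0.6,"ty": -0.51,"tz": -0.6,"rx": 0,"ry": 0,"rz": 0,"hand": 1},
    {"tx": 0,"ty": 0,"tz": 0,"rx": 0,"ry": 0,"rz": 0,"hand": 1},
  ],
)

```text
time: 16.6
tcp_pos: [667.6, 6.9, 78.9]
tcp_rot: [-3.138, -0.79, 1.566]
wrist_force: [-0.5, 2.7, 3.9]
width: 0.6
grip_force: 2.2
```

```bash
python3 f.py
```

```text
mill -14.6 -82.9 78.9 F mill 2.06 1.8 3.9 [ -2.1 -49.  -23.2   1.1   0.5  -0.1]
```

Request:
play_rows(
  deltas=[
    {"tx": -0.5,"ty": -0.43,"tz": -0.5,"rx": 0,"ry": 0,"rz": 0,"hand": 1},
    {"tx": 0,"ty": 0,"tz": 0,"rx": 0,"ry": 0,"rz": 0,"hand": 1},
  ],
)

```text
time: 16.8
tcp_pos: [665.1, 1.9, 81.2]
tcp_rot: [3.139, -0.793, 1.571]
wrist_force: [1.2, 6.8, 8.1]
width: 0.3
grip_force: 5.2
```

```bash
python3 f.py
```

```text
mill -20.1 -83.3 81.2 F mill 6.46 2.52 8.09 [ -4.6 -46.5 -21.8  -0.9   0.   -0. ]
```

```bash
python3 - <<'E'
from plan import *
s=arm.state(); F=np.array(s["wrist_force"]); T=np.array(s["wrist_torque"])*1000; p,r=pose()
B=np.stack([MX,MY,[0,0,1]]); print("F",B@F,"T Nmm",B@T)
f2=F@F; r0=np.cross(F,T)/f2; print("perp arm (mill axes)",B@r0, "T.F/|F|",T@F/np.sqrt(f2), "dir",B@F/np.sqrt(f2))
print("tool axis z in mill",B@r.as_matrix()[:,2], s["grip_force"])
E
```

```text
F [6.46078214 2.52346211 8.08762764] T Nmm [  676.16747564 -1621.47446682  -241.23377875]
perp arm (mill axes) [ 110.15870222   61.90269332 -107.31459409] T.F/|F| -157.13180678050952 dir [0.60638754 0.23684377 0.75907785]
tool axis z in mill [ 0.61230512  0.36402587 -0.7018316 ] 5.216342252679169
```

```bash
cat > c.py <<'E'
from plan import *
p,r=pose(); r2=toolR(90,45,-1)
a=p+MX*12+[0,0,55]; b=M(-115,-84,135); c=M(-105,-84,94); d=M(-60,-84,94)
step(p,r,a,r2,3); step(a,r2,b,r2,4); step(b,r2,c,r2,2); step(c,r2,d,r2,4)
E
python3 c.py
```

```text
3 rows  t(cm) [ 1.544  0.207 -1.046] r [ 0.0008 -0.0025 -0.    ] |t|mm 18.8 deg 0.1
4 rows  t(cm) [-1.649 -1.358 -1.605] r [0. 0. 0.] |t|mm 26.7 deg 0.0
2 rows  t(cm) [-1.146  0.257  1.753] r [0. 0. 0.] |t|mm 21.1 deg 0.0
4 rows  t(cm) [0.682 0.578 0.682] r [0. 0. 0.] |t|mm 11.3 deg 0.0
```

Request:
play_rows(
  deltas=[
    {"tx": 1.54,"ty": 0.21,"tz": -1.05,"rx": 0,"ry": 0,"rz": 0,"hand": 1},
    {"tx": 1.54,"ty": 0.21,"tz": -1.05,"rx": 0,"ry": 0,"rz": 0,"hand": 1},
    {"tx": 1.54,"ty": 0.21,"tz": -1.05,"rx": 0,"ry": 0,"rz": 0,"hand": 1},
    {"tx": -1.65,"ty": -1.36,"tz": -1.6,"rx": 0,"ry": 0,"rz": 0,"hand": 1},
    {"tx": -1.65,"ty": -1.36,"tz": -1.6,"rx": 0,"ry": 0,"rz": 0,"hand": 1},
    {"tx": -1.65,"ty": -1.36,"tz": -1.6,"rx": 0,"ry": 0,"rz": 0,"hand": 1},
    {"tx": -1.65,"ty": -1.36,"tz": -1.6,"rx": 0,"ry": 0,"rz": 0,"hand": 1},
    {"tx": -1.15,"ty": 0.26,"tz": 1.75,"rx": 0,"ry": 0,"rz": 0,"hand": 1},
    {"tx": -1.15,"ty": 0.26,"tz": 1.75,"rx": 0,"ry": 0,"rz": 0,"hand": 1},
    {"tx": 0.68,"ty": 0.58,"tz": 0.68,"rx": 0,"ry": 0,"rz": 0,"hand": 1},
    {"tx": 0.68,"ty": 0.58,"tz": 0.68,"rx": 0,"ry": 0,"rz": 0,"hand": 1},
    {"tx": 0.68,"ty": 0.58,"tz": 0.68,"rx": 0,"ry": 0,"rz": 0,"hand": 1},
    {"tx": 0.68,"ty": 0.58,"tz": 0.68,"rx": 0,"ry": 0,"rz": 0,"hand": 1},
    {"tx": 0,"ty": 0,"tz": 0,"rx": 0,"ry": 0,"rz": 0,"hand": 1},
  ],
)

```text
time: 18.2
tcp_pos: [645.1, -32.7, 91.5]
tcp_rot: [3.142, -0.785, 1.572]
wrist_force: [-0.6, 0.2, -0.7]
width: 0.6
grip_force: 0.0
```

```bash
cat >> f.py <<'E'
T=np.array(s["wrist_torque"])*1000; B=np.stack([MX,MY,[0,0,1]])
if np.linalg.norm(F)>2: print("arm",(B@(np.cross(F,T)/(F@F))).round(0),"along z",((np.cross(F,T)/(F@F))@r.as_matrix()[:,2]).round(),"dir",(B@F/np.linalg.norm(F)).round(2))
E
python3 f.py; python3 lk.py
```

```text
mill -60.1 -83.9 91.5 F mill -0.14 0.62 -0.71 [  0.3 -50.6 -23.7   2.2   1.7   0.1]
[[262, 193, -102, -96, 149], [263, 193, -106, -95, 149], [262, 194, -105, -101, 143], [262, 195, -101, -92, 143], [263, 195, -110, -103, 137], [262, 196, -105, -102, 134], [263, 196, -107, -98, 136], [262, 197, -104, -100, 131], [238, 222, -1, -89, 46], [236, 223, 6, -92, 42], [237, 223, 6, -80, 48], [238, 223, 0, -88, 43], [236, 224, 9, -84, 42], [237, 224, 6, -80, 43], [238, 224, 5, -73, 46], [236, 225, 9, -85, 37], [237, 225, 9, -72, 43], [238, 225, 4, -75, 41], [235, 226, 10, -94, 29], [236, 226, 10, -80, 35], [237, 226, 12, -63, 44], [238, 226, 7, -67, 41], [235, 227, 12, -87, 28], [236, 227, 11, -78, 32], [237, 227, 12, -64, 39], [238, 227, 9, -62, 39], [235, 228, 14, -82, 27], [236, 228, 11, -78, 28], [237, 228, 14, -57, 38], [236, 229, 13, -74, 26], [237, 229, 11, -67, 29]]
[]
```

Request:
play_rows(
  deltas=[
    {"tx": 0.45,"ty": 0.39,"tz": 0.45,"rx": 0,"ry": 0,"rz": 0,"hand": 1},
    {"tx": 0.45,"ty": 0.39,"tz": 0.45,"rx": 0,"ry": 0,"rz": 0,"hand": 1},
  ],
)

```text
time: 18.5
tcp_pos: [652.4, -22.3, 90.8]
tcp_rot: [-3.14, -0.786, 1.567]
wrist_force: [0.7, -1.3, 0.7]
width: 0.5
grip_force: 0.0
```

```bash
python3 f.py
```

```text
mill -47.4 -84.8 90.8 F mill -0.8 -1.28 0.69 [ -0.5 -51.  -23.7   2.1   1.7  -0.1]
```

Request:
play_rows(
  deltas=[
    {"tx": 0.45,"ty": 0.39,"tz": 0.45,"rx": 0,"ry": 0,"rz": 0,"hand": 1},
    {"tx": 0.45,"ty": 0.39,"tz": 0.45,"rx": 0,"ry": 0,"rz": 0,"hand": 1},
  ],
)

```text
time: 18.7
tcp_pos: [660.2, -8.9, 90.6]
tcp_rot: [-3.139, -0.786, 1.567]
wrist_force: [-0.3, 0.2, -0.1]
width: 0.3
grip_force: 0.0
```

```bash
python3 f.py
```

```text
mill -31.9 -84.6 90.6 F mill 0.01 0.35 -0.14 [ -0.5 -51.2 -23.7   2.2   1.7  -0.1]
```

Request:
play_rows(
  deltas=[
    {"tx": 0.45,"ty": 0.39,"tz": 0.45,"rx": 0,"ry": 0,"rz": 0,"hand": 1},
    {"tx": 0.45,"ty": 0.39,"tz": 0.45,"rx": 0,"ry": 0,"rz": 0,"hand": 1},
  ],
)

```text
time: 18.9
tcp_pos: [668.0, 4.0, 90.6]
tcp_rot: [-3.139, -0.786, 1.568]
wrist_force: [-0.3, -0.1, -0.3]
width: 0.7
grip_force: 0.0
```

```bash
python3 f.py
```

```text
mill -16.9 -84.7 90.6 F mill -0.22 0.21 -0.28 [ -0.4 -51.4 -23.8   2.2   1.7  -0.1]
```

Request:
play_rows(
  deltas=[
    {"tx": 0.45,"ty": 0.39,"tz": 0.45,"rx": 0,"ry": 0,"rz": 0,"hand": 1},
    {"tx": 0.45,"ty": 0.39,"tz": 0.45,"rx": 0,"ry": 0,"rz": 0,"hand": 1},
  ],
)

```text
time: 19.1
tcp_pos: [675.9, 16.7, 90.6]
tcp_rot: [-3.14, -0.786, 1.568]
wrist_force: [-0.6, -0.4, 0.3]
width: 0.3
grip_force: 0.0
```

```bash
python3 f.py
```

```text
mill -2.0 -84.9 90.6 F mill -0.62 0.34 0.34 [ -0.4 -51.7 -23.9   2.2   1.6  -0.1]
```

```bash
cat > c.py <<'E'
from plan import *
p,r=pose(); r2=toolR(90,45,-1)
a=M(-95,-88,92); b=M(-95,-110,88); c=M(-40,-110,88); d=M(0,-110,90)
step(p,r,a,r2,4); step(a,r2,b,r2,2); step(b,r2,c,r2,4); step(c,r2,d,r2,3)
E
python3 c.py
```

```text
4 rows  t(cm) [-1.415 -1.128 -1.464] r [ 0.     -0.0001 -0.0005] |t|mm 23.3 deg 0.0
2 rows  t(cm) [-0.541  0.944 -0.258] r [0. 0. 0.] |t|mm 11.2 deg 0.0
4 rows  t(cm) [0.834 0.707 0.834] r [0. 0. 0.] |t|mm 13.8 deg 0.0
3 rows  t(cm) [0.856 0.685 0.762] r [0. 0. 0.] |t|mm 13.3 deg 0.0
```

Request:
play_rows(
  deltas=[
    {"tx": -1.41,"ty": -1.13,"tz": -1.46,"rx": 0,"ry": 0,"rz": 0,"hand": 1},
    {"tx": -1.41,"ty": -1.13,"tz": -1.46,"rx": 0,"ry": 0,"rz": 0,"hand": 1},
    {"tx": -1.41,"ty": -1.13,"tz": -1.46,"rx": 0,"ry": 0,"rz": 0,"hand": 1},
    {"tx": -1.41,"ty": -1.13,"tz": -1.46,"rx": 0,"ry": 0,"rz": 0,"hand": 1},
    {"tx": -0.54,"ty": 0.94,"tz": -0.26,"rx": 0,"ry": 0,"rz": 0,"hand": 1},
    {"tx": -0.54,"ty": 0.94,"tz": -0.26,"rx": 0,"ry": 0,"rz": 0,"hand": 1},
    {"tx": 0.83,"ty": 0.71,"tz": 0.83,"rx": 0,"ry": 0,"rz": 0,"hand": 1},
    {"tx": 0.83,"ty": 0.71,"tz": 0.83,"rx": 0,"ry": 0,"rz": 0,"hand": 1},
    {"tx": 0.83,"ty": 0.71,"tz": 0.83,"rx": 0,"ry": 0,"rz": 0,"hand": 1},
    {"tx": 0.83,"ty": 0.71,"tz": 0.83,"rx": 0,"ry": 0,"rz": 0,"hand": 1},
  ],
)

```text
time: 20.1
tcp_pos: [677.8, -27.2, 88.2]
tcp_rot: [-3.139, -0.786, 1.569]
wrist_force: [-0.2, -0.0, -0.5]
width: 0.3
grip_force: 0.0
```

```bash
python3 f.py
```

```text
mill -38.6 -109.1 88.2 F mill -0.1 0.17 -0.52 [ -1.  -53.2 -24.1   2.1   1.7  -0.1]
```

Request:
play_rows(
  deltas=[
    {"tx": 0.86,"ty": 0.69,"tz": 0.76,"rx": 0,"ry": 0,"rz": 0,"hand": 1},
    {"tx": 0.86,"ty": 0.69,"tz": 0.76,"rx": 0,"ry": 0,"rz": 0,"hand": 1},
  ],
)

```text
time: 20.3
tcp_pos: [691.7, -4.9, 89.6]
tcp_rot: [-3.139, -0.786, 1.569]
wrist_force: [-0.3, -0.2, -0.4]
width: 1.0
grip_force: 0.0
```

```bash
python3 f.py
```

```text
mill -12.3 -109.6 89.6 F mill -0.3 0.15 -0.36 [ -0.6 -53.6 -24.2   2.2   1.6  -0.1]
```

Request:
play_rows(
  deltas=[
    {"tx": 0.86,"ty": 0.69,"tz": 0.76,"rx": 0,"ry": 0,"rz": 0,"hand": 1},
    {"tx": 0.86,"ty": 0.69,"tz": 0.76,"rx": 0,"ry": 0,"rz": 0,"hand": 1},
  ],
)

```text
time: 20.5
tcp_pos: [705.7, 17.4, 91.0]
tcp_rot: [-3.14, -0.786, 1.568]
wrist_force: [-0.4, -0.6, 0.0]
width: 0.6
grip_force: 0.0
```

```bash
python3 f.py
```

```text
mill 14.0 -110.2 91.0 F mill -0.69 0.03 0.02 [ -0.6 -54.2 -24.4   2.3   1.6  -0.1]
```

```bash
cat > c.py <<'E'
from plan import *
p,r=pose(); r2=toolR(90,45,-1)
a=M(-100,-105,95); b=M(-95,-84,68); c=M(-50,-84,66)
step(p,r,a,r2,5); step(a,r2,b,r2,3); step(b,r2,c,r2,4)
E
python3 c.py
```

```text
5 rows  t(cm) [-1.29  -1.259 -1.402] r [ 0.     -0.0001 -0.0004] |t|mm 22.8 deg 0.0
3 rows  t(cm) [-0.281 -0.515  0.992] r [0. 0. 0.] |t|mm 11.5 deg 0.0
4 rows  t(cm) [0.647 0.578 0.718] r [0. 0. 0.] |t|mm 11.3 deg 0.0
```

Request:
play_rows(
  deltas=[
    {"tx": -1.29,"ty": -1.26,"tz": -1.4,"rx": 0,"ry": 0,"rz": 0,"hand": 1},
    {"tx": -1.29,"ty": -1.26,"tz": -1.4,"rx": 0,"ry": 0,"rz": 0,"hand": 1},
    {"tx": -1.29,"ty": -1.26,"tz": -1.4,"rx": 0,"ry": 0,"rz": 0,"hand": 1},
    {"tx": -1.29,"ty": -1.26,"tz": -1.4,"rx": 0,"ry": 0,"rz": 0,"hand": 1},
    {"tx": -1.29,"ty": -1.26,"tz": -1.4,"rx": 0,"ry": 0,"rz": 0,"hand": 1},
    {"tx": -0.28,"ty": -0.51,"tz": 1.0,"rx": 0,"ry": 0,"rz": 0,"hand": 1},
    {"tx": -0.28,"ty": -0.51,"tz": 1.0,"rx": 0,"ry": 0,"rz": 0,"hand": 1},
    {"tx": -0.28,"ty": -0.51,"tz": 1.0,"rx": 0,"ry": 0,"rz": 0,"hand": 1},
    {"tx": 0.65,"ty": 0.58,"tz": 0.72,"rx": 0,"ry": 0,"rz": 0,"hand": 1},
    {"tx": 0.65,"ty": 0.58,"tz": 0.72,"rx": 0,"ry": 0,"rz": 0,"hand": 1},
    {"tx": 0.65,"ty": 0.58,"tz": 0.72,"rx": 0,"ry": 0,"rz": 0,"hand": 1},
    {"tx": 0.65,"ty": 0.58,"tz": 0.72,"rx": 0,"ry": 0,"rz": 0,"hand": 1},
    {"tx": 0,"ty": 0,"tz": 0,"rx": 0,"ry": 0,"rz": 0,"hand": 1},
  ],
)

```text
time: 21.8
tcp_pos: [650.8, -22.7, 66.0]
tcp_rot: [-3.141, -0.786, 1.571]
wrist_force: [-0.1, -0.4, -1.1]
width: 0.3
grip_force: 0.0
```

```bash
python3 f.py
```

```text
mill -48.6 -83.6 66.0 F mill -0.4 -0.14 -1.13 [  0.3 -51.2 -23.1   2.2   1.7   0.1]
```

Request:
play_rows(
  deltas=[
    {"tx": 0.45,"ty": 0.39,"tz": 0.45,"rx": 0,"ry": 0,"rz": 0,"hand": 1},
    {"tx": 0.45,"ty": 0.39,"tz": 0.45,"rx": 0,"ry": 0,"rz": 0,"hand": 1},
  ],
)

```text
time: 22.0
tcp_pos: [656.8, -14.4, 66.5]
tcp_rot: [-3.137, -0.782, 1.568]
wrist_force: [-12.5, -18.8, 14.5]
width: 0.4
grip_force: 13.6
```

```bash
python3 f.py
```

```text
mill -38.4 -84.6 66.5 F mill -22.59 1.05 14.52 [ 13.5 -42.5 -18.8   5.4  -1.    0. ]
arm [-24.  69. -42.] along z 41.0 dir [-0.84  0.04  0.54]
```

```bash
cat > c.py <<'E'
from plan import *
p,r=pose(); r2=toolR(90,45,-1)
d=p-MO; x0=d@MX; z0=p[2]-36; rad=max(np.hypot(x0,z0),48); a0=np.degrees(np.arctan2(-x0,z0)); print(rad,a0)
q=p
for f in range(10,91,10):
    a=np.radians(a0-f); n=M(-rad*np.sin(a),-84,36+rad*np.cos(a)); print(f,((n-MO)@MX).round(),n[2].round(),end=" "); step(q,r2,n,r2,1); q=n
E
python3 c.py
```

```text
49.005751762123246 51.582544086918624
10 -33.0 73.0 1 rows  t(cm) [ 0.817  0.25  -0.06 ] r [0. 0. 0.] |t|mm 8.6 deg 0.0
20 -26.0 78.0 1 rows  t(cm) [0.776 0.353 0.056] r [0. 0. 0.] |t|mm 8.5 deg 0.0
30 -18.0 82.0 1 rows  t(cm) [0.734 0.393 0.193] r [0. 0. 0.] |t|mm 8.5 deg 0.0
40 -10.0 84.0 1 rows  t(cm) [0.669 0.421 0.324] r [0. 0. 0.] |t|mm 8.5 deg 0.0
50 -1.0 85.0 1 rows  t(cm) [0.584 0.436 0.445] r [0. 0. 0.] |t|mm 8.5 deg 0.0
60 7.0 84.0 1 rows  t(cm) [0.481 0.438 0.553] r [0. 0. 0.] |t|mm 8.5 deg 0.0
70 15.0 82.0 1 rows  t(cm) [0.364 0.427 0.644] r [0. 0. 0.] |t|mm 8.5 deg 0.0
80 23.0 79.0 1 rows  t(cm) [0.235 0.403 0.716] r [0. 0. 0.] |t|mm 8.5 deg 0.0
90 30.0 74.0 1 rows  t(cm) [0.1   0.366 0.765] r [0. 0. 0.] |t|mm 8.5 deg 0.0
```

Request:
play_rows(
  deltas=[
    {"tx": 0.8,"ty": 0.3,"tz": -0.06,"rx": 0,"ry": 0,"rz": 0,"hand": 1},
    {"tx": 0.78,"ty": 0.35,"tz": 0.06,"rx": 0,"ry": 0,"rz": 0,"hand": 1},
    {"tx": 0.73,"ty": 0.39,"tz": 0.19,"rx": 0,"ry": 0,"rz": 0,"hand": 1},
  ],
)

```text
time: 22.3
tcp_pos: [667.4, 3.7, 81.2]
tcp_rot: [-3.137, -0.784, 1.566]
wrist_force: [-4.4, -3.9, 3.0]
width: 0.3
grip_force: 3.2
```

```bash
python3 f.py
```

```text
mill -17.4 -84.4 81.2 F mill -5.57 1.76 3.04 [  2.8 -49.7 -23.3   3.3   0.7  -0.1]
arm [-19. 100. -93.] along z 90.0 dir [-0.85  0.27  0.46]
```

Request:
play_rows(
  deltas=[
    {"tx": 0.67,"ty": 0.42,"tz": 0.32,"rx": 0,"ry": 0,"rz": 0,"hand": 1},
    {"tx": 0.58,"ty": 0.44,"tz": 0.44,"rx": 0,"ry": 0,"rz": 0,"hand": 1},
  ],
)

```text
time: 22.5
tcp_pos: [676.7, 19.4, 86.6]
tcp_rot: [-3.14, -0.787, 1.569]
wrist_force: [-3.8, -2.5, 8.0]
width: 0.4
grip_force: 3.9
```

```bash
python3 f.py
```

```text
mill 0.8 -84.3 86.6 F mill -4.1 1.93 7.97 [  0.9 -47.  -22.6   1.7  -0.5  -0. ]
arm [32. 84. -4.] along z 53.0 dir [-0.45  0.21  0.87]
```

Request:
play_rows(
  deltas=[
    {"tx": 0.48,"ty": 0.44,"tz": 0.55,"rx": 0,"ry": 0,"rz": 0,"hand": 1},
    {"tx": 0.36,"ty": 0.43,"tz": 0.64,"rx": 0,"ry": 0,"rz": 0,"hand": 1},
  ],
)

```text
time: 22.7
tcp_pos: [686.7, 33.9, 83.2]
tcp_rot: [3.14, -0.785, 1.569]
wrist_force: [0.0, -0.6, -0.5]
width: 0.4
grip_force: 0.0
```

```bash
python3 f.py; python3 lk.py
```

```text
mill 18.4 -85.4 83.2 F mill -0.48 -0.3 -0.53 [ -0.4 -52.4 -23.8   2.3   1.8  -0. ]
[[235, 219, 14, -81, 66], [237, 219, 9, -72, 68], [238, 219, 5, -70, 69], [236, 220, 10, -80, 61], [238, 220, 4, -75, 62], [236, 221, 12, -76, 59], [237, 221, 8, -74, 59], [238, 221, 5, -71, 60], [236, 222, 8, -87, 49], [237, 222, 11, -66, 59], [238, 222, 5, -71, 56], [236, 223, 10, -81, 48], [237, 223, 9, -72, 52], [238, 223, 3, -78, 48], [235, 224, 11, -91, 39], [236, 224, 8, -86, 41], [237, 224, 8, -75, 46], [238, 224, 5, -73, 46], [235, 225, 12, -89, 36], [236, 225, 10, -82, 39], [237, 225, 9, -74, 42], [238, 225, 6, -70, 44], [236, 226, 9, -85, 33], [237, 226, 12, -64, 43], [238, 226, 8, -63, 43], [237, 227, 12, -65, 38], [238, 227, 11, -55, 43], [237, 228, 13, -62, 36], [237, 229, 13, -62, 32]]
[(0.66, [336.0, 233.2]), (0.23, [277.3, 269.3])]
```

Request:
play_rows(
  deltas=[
    {"tx": 0.24,"ty": 0.4,"tz": 0.72,"rx": 0,"ry": 0,"rz": 0,"hand": 1},
    {"tx": 0.1,"ty": 0.37,"tz": 0.76,"rx": 0,"ry": 0,"rz": 0,"hand": 1},
    {"tx": 0,"ty": 0,"tz": 0,"rx": 0,"ry": 0,"rz": 0,"hand": 1},
  ],
)

```text
time: 23.1
tcp_pos: [692.6, 48.3, 72.1]
tcp_rot: [-3.137, -0.787, 1.567]
wrist_force: [-0.6, 0.2, -0.0]
width: 0.3
grip_force: 0.0
```

```bash
python3 f.py; python3 lk.py
```

```text
mill 33.8 -83.1 72.1 F mill -0.18 0.6 -0.05 [ -0.  -53.2 -24.3   2.4   1.4   0. ]
[[265, 195, -108, -79, 147], [263, 196, -98, -75, 146], [264, 196, -102, -74, 146], [224, 211, 52, -97, 98], [225, 211, 50, -90, 101], [223, 212, 57, -91, 98], [224, 212, 53, -92, 97], [225, 212, 51, -85, 99], [226, 212, 47, -85, 99], [223, 213, 59, -86, 96], [224, 213, 55, -85, 96], [225, 213, 54, -77, 99], [226, 213, 51, -75, 99], [227, 213, 46, -78, 97], [224, 214, 56, -84, 92], [225, 214, 55, -75, 96], [226, 214, 54, -66, 100], [227, 214, 49, -67, 99], [228, 214, 44, -72, 95], [225, 215, 58, -65, 97], [226, 215, 53, -68, 95], [227, 215, 48, -72, 92], [228, 215, 47, -64, 95], [229, 215, 40, -71, 91], [225, 216, 57, -69, 91], [226, 216, 54, -66, 91], [227, 216, 48, -71, 89], [228, 216, 46, -65, 91], [229, 216, 42, -65, 90], [230, 216, 35, -75, 84], [226, 217, 51, -75, 83], [227, 217, 48, -72, 84], [228, 217, 48, -60, 89], [229, 217, 43, -64, 86], [230, 217, 38, -67, 84], [228, 218, 49, -58, 86], [229, 218, 44, -61, 84], [230, 218, 35, -76, 76], [231, 218, 32, -75, 75], [232, 218, 21, -94, 65], [230, 2
[... 258 characters left out ...]
-68, 64], [235, 221, 13, -84, 55], [233, 222, 26, -69, 60], [234, 222, 22, -69, 59], [235, 222, 16, -76, 55], [236, 222, 11, -77, 54], [234, 223, 20, -76, 52], [235, 223, 17, -73, 53], [236, 223, 11, -78, 49], [237, 223, 6, -81, 47], [238, 223, 0, -86, 44], [235, 224, 16, -74, 48], [236, 224, 13, -73, 48], [237, 224, 7, -77, 45], [238, 224, 4, -74, 46], [235, 225, 10, -92, 34], [236, 225, 12, -75, 43], [237, 225, 7, -77, 41], [238, 225, 6, -70, 44], [236, 226, 12, -77, 37], [237, 226, 11, -67, 42], [238, 226, 7, -66, 42], [237, 227, 14, -57, 43], [238, 227, 10, -57, 42], [237, 228, 15, -56, 39], [237, 229, 12, -63, 31]]
[(0.61, [230.1, 214.0]), (0.28, [191.9, 239.8]), (0.19, [244.9, 241.7])]
```

```bash
cat > c.py <<'E'
from plan import *
p,r=pose(); a=p-100*r.as_matrix()[:,2]; r2=toolR(np.degrees(A),50,-1); rm=toolR(75,47,-1)
b=M(-150,-100,170); q=.08; g=M(-114,65*np.sin(q),160-65*np.cos(q)); t=tcp(g,r2); pre=t-90*r2.as_matrix()[:,2]; print(a,b,pre,t)
step(p,r,a,r,4); step(a,r,b,rm,6); step(b,rm,pre,r2,5)
E
python3 c.py
```

```text
[692.98221525 -23.31650463 143.51534118] [ 612.68714462 -118.06813577  170.        ] [512.91987613 -79.90814628 140.9743669 ] [548.35442315 -20.76706076  83.12348203]
4 rows  t(cm) [ 0.  -0.  -2.5] r [0. 0. 0.] |t|mm 25.0 deg 0.0
6 rows  t(cm) [-0.883 -1.16  -1.542] r [-0.0316  0.0057  0.0298] |t|mm 21.2 deg 2.5
5 rows  t(cm) [-0.442 -2.144  0.373] r [-0.0416  0.0104  0.0368] |t|mm 22.2 deg 3.2
```

Request:
play_rows(
  deltas=[
    {"tx": 0,"ty": 0,"tz": -2.5,"rx": 0,"ry": 0,"rz": 0,"hand": 1},
    {"tx": 0,"ty": 0,"tz": -2.5,"rx": 0,"ry": 0,"rz": 0,"hand": 1},
    {"tx": 0,"ty": 0,"tz": -2.5,"rx": 0,"ry": 0,"rz": 0,"hand": 1},
    {"tx": 0,"ty": 0,"tz": -2.5,"rx": 0,"ry": 0,"rz": 0,"hand": 1},
    {"tx": -0.88,"ty": -1.16,"tz": -1.54,"rx": -0.0316,"ry": 0.0057,"rz": 0.0298,"hand": 0.8},
    {"tx": -0.88,"ty": -1.16,"tz": -1.54,"rx": -0.0316,"ry": 0.0057,"rz": 0.0298,"hand": 0.5},
    {"tx": -0.88,"ty": -1.16,"tz": -1.54,"rx": -0.0316,"ry": 0.0057,"rz": 0.0298,"hand": 0.4},
    {"tx": -0.88,"ty": -1.16,"tz": -1.54,"rx": -0.0316,"ry": 0.0057,"rz": 0.0298,"hand": 0.4},
    {"tx": -0.88,"ty": -1.16,"tz": -1.54,"rx": -0.0316,"ry": 0.0057,"rz": 0.0298,"hand": 0.4},
    {"tx": -0.88,"ty": -1.16,"tz": -1.54,"rx": -0.0316,"ry": 0.0057,"rz": 0.0298,"hand": 0.4},
    {"tx": -0.44,"ty": -2.14,"tz": 0.37,"rx": -0.0416,"ry": 0.0104,"rz": 0.0368,"hand": 0.4},
    {"tx": -0.44,"ty": -2.14,"tz": 0.37,"rx": -0.0416,"ry": 0.0104,"rz": 0.0368,"hand": 0.4},
    {"tx": -0.44,"ty": -2.14,"tz": 0.37,"rx": -0.0416,"ry": 0.0104,"rz": 0.0368,"hand": 0.4},
    {"tx": -0.44,"ty": -2.14,"tz": 0.37,"rx": -0.0416,"ry": 0.0104,"rz": 0.0368,"hand": 0.4},
    {"tx": -0.44,"ty": -2.14,"tz": 0.37,"rx": -0.0416,"ry": 0.0104,"rz": 0.0368,"hand": 0.4},
    {"tx": 0,"ty": 0,"tz": 0,"rx": 0,"ry": 0,"rz": 0,"hand": 0.4},
  ],
)

```text
time: 24.8
tcp_pos: [509.2, -76.8, 139.8]
tcp_rot: [-3.133, -0.875, 1.023]
wrist_force: [0.3, 0.4, -0.6]
width: 56.4
grip_force: 0.0
```

```bash
cat > c.py <<'E'
from plan import *
p,r=pose(); print(p,np.array(arm.state()["joint_pos"]).round(2)); r2=toolR(np.degrees(A),50,-1)
q=.08; g=M(-114,65*np.sin(q),160-65*np.cos(q)); t=tcp(g,r2); step(p,r,t,r2,5)
s=arm.snapshot("scene"); a=np.load("scene.npy",allow_pickle=True).item()
# knob unchanged?
kb=s["image"][205:225,260:286].max(2)<70; ka=a["image"][205:225,260:286].max(2)<70; print(ka.sum(),kb.sum(),np.argwhere(ka).mean(0)[::-1],np.argwhere(kb).mean(0)[::-1] if kb.any() else 0)
E
python3 c.py
```

```text
[509.18432409 -76.78855089 139.84539113] [-0.91  0.23  1.9   0.8   1.47 -0.65]
5 rows  t(cm) [0.005 0.099 1.774] r [-0.0005 -0.0005 -0.0011] |t|mm 17.8 deg 0.1
78 78 [13.02564103 10.73076923] [13.02564103 10.73076923]
```

Request:
play_rows(
  deltas=[
    {"tx": 0.0,"ty": 0.1,"tz": 1.77,"rx": 0,"ry": 0,"rz": -0.001,"hand": 0.4},
    {"tx": 0.0,"ty": 0.1,"tz": 1.77,"rx": 0,"ry": 0,"rz": -0.001,"hand": 0.4},
    {"tx": 0.0,"ty": 0.1,"tz": 1.77,"rx": 0,"ry": 0,"rz": -0.001,"hand": 0.4},
    {"tx": 0.0,"ty": 0.1,"tz": 1.77,"rx": 0,"ry": 0,"rz": -0.001,"hand": 0.4},
    {"tx": 0.0,"ty": 0.1,"tz": 1.77,"rx": 0,"ry": 0,"rz": -0.001,"hand": 0.4},
    {"tx": 0,"ty": 0,"tz": 0,"rx": 0,"ry": 0,"rz": 0,"hand": 0.4},
    {"tx": 0,"ty": 0,"tz": 0,"rx": 0,"ry": 0,"rz": 0,"hand": 0.85},
    {"tx": 0,"ty": 0,"tz": 0,"rx": 0,"ry": 0,"rz": 0,"hand": 0.85},
    {"tx": 0,"ty": 0,"tz": 0,"rx": 0,"ry": 0,"rz": 0,"hand": 0.85},
    {"tx": 0,"ty": 0,"tz": 0,"rx": 0,"ry": 0,"rz": 0,"hand": 0.85},
  ],
  squeeze=40,
)

```text
time: 25.85
tcp_pos: [553.0, -25.4, 85.3]
tcp_rot: [3.131, -0.873, 1.041]
wrist_force: [-0.6, 0.1, -0.4]
width: 27.9
grip_force: 0.0
```

```bash
cat > g.py <<'E'
from plan import *
p,r=pose(); s=arm.state(); z=r.as_matrix()[:,2]; g=p-18.8*z-MO; B=np.stack([MX,MY,[0,0,1]]); gm=B@g
print("grasp mill",gm.round(1),"q from geom",np.arctan2(gm[1],160-gm[2]).round(3),"rad",np.hypot(gm[1],160-gm[2]).round(1),"F",(B@np.array(s["wrist_force"])).round(1),"w",s["width"],"gf",round(s["grip_force"],1),"t",s["time"])
E
python3 g.py
```

```text
grasp mill [-115.6   -1.1   97.4] q from geom -0.018 rad 62.6 F [-0.3  0.6 -0.4] w 27.909159489174872 gf 0.0 t 25.85
```

Request:
play_rows(
  deltas=[
    {"tx": 0,"ty": 0,"tz": 0,"rx": 0,"ry": 0,"rz": 0,"hand": 0.9},
    {"tx": 0,"ty": 0,"tz": 0,"rx": 0,"ry": 0,"rz": 0,"hand": 0.9},
    {"tx": 0,"ty": 0,"tz": 0,"rx": 0,"ry": 0,"rz": 0,"hand": 0.9},
  ],
)

```text
time: 26.15
tcp_pos: [553.2, -24.9, 86.1]
tcp_rot: [3.131, -0.875, 1.042]
wrist_force: [-2.5, -0.3, 7.5]
width: 9.8
grip_force: 5.6
```

```bash
python3 g.py
```

```text
grasp mill [-115.1   -1.    98.2] q from geom -0.017 rad 61.8 F [-1.6  2.   7.5] w 9.785645471151753 gf 5.6 t 26.15
```

Request:
play_rows(
  deltas=[
    {"tx": 0,"ty": 0,"tz": 0,"rx": 0,"ry": 0,"rz": 0,"hand": 0.55},
    {"tx": 0,"ty": 0,"tz": 0,"rx": 0,"ry": 0,"rz": 0,"hand": 0.55},
    {"tx": 0,"ty": 0,"tz": 0,"rx": 0,"ry": 0,"rz": 0,"hand": 0.55},
    {"tx": 0,"ty": 0,"tz": 0,"rx": 0,"ry": 0,"rz": 0,"hand": 0.55},
    {"tx": 0,"ty": 0,"tz": 1.1,"rx": 0,"ry": 0,"rz": 0,"hand": 0.55},
    {"tx": 0,"ty": 0,"tz": 1.1,"rx": 0,"ry": 0,"rz": 0,"hand": 0.55},
    {"tx": 0,"ty": 0,"tz": 0,"rx": 0,"ry": 0,"rz": 0,"hand": 0.9},
    {"tx": 0,"ty": 0,"tz": 0,"rx": 0,"ry": 0,"rz": 0,"hand": 0.9},
    {"tx": 0,"ty": 0,"tz": 0,"rx": 0,"ry": 0,"rz": 0,"hand": 0.9},
    {"tx": 0,"ty": 0,"tz": 0,"rx": 0,"ry": 0,"rz": 0,"hand": 0.9},
  ],
)

```text
time: 27.15
tcp_pos: [561.4, -10.0, 70.7]
tcp_rot: [3.133, -0.873, 1.041]
wrist_force: [1.9, 2.9, -2.1]
width: 21.6
grip_force: 40.0
```

```bash
python3 g.py; python3 - <<'E'
from h import *
s=arm.snapshot("scene"); kb=s["image"][200:230,258:290].max(2)<60; print(kb.sum(),np.argwhere(kb).mean(0)[::-1]+[258,200])
im=cv2.cvtColor(s["image"],cv2.COLOR_RGB2BGR)[180:240,235:315]; cv2.imwrite("pics/k1.png",cv2.resize(im,(800,600),interpolation=cv2.INTER_CUBIC))
E
```

```text
grasp mill [-98.1  -0.5  82.8] q from geom -0.006 rad 77.2 F [ 3.5 -0.2 -2.1] w 21.60035904206244 gf 40.0 t 27.15
79 [273.83544304 211.62025316]
```

View pics/k1.png

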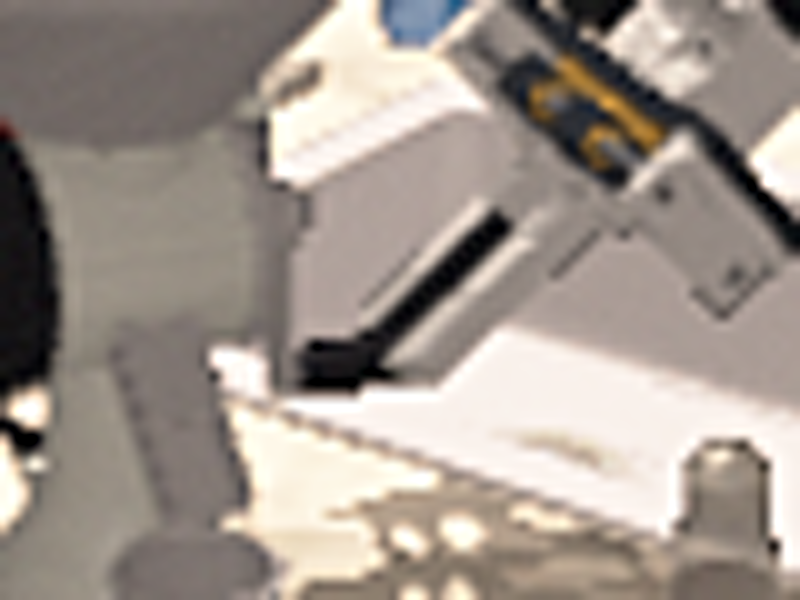

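```bash
cat > circ.py <<'E'
from plan import *
import sys,json
p,r=pose(); n=40; q0=float(sys.argv[1]); m=int(sys.argv[2])
P=lambda q:MY*65*np.sin(q)-np.array([0,0,65*np.cos(q)])
acc=np.zeros(3)
for i in range(m):
    d=r.inv().apply(P(q0+(i+1)*2*np.pi/n)-P(q0))/10; s=(d-acc).round(2); acc+=s; print(*s)
E
python3 circ.py 0 40
```

```text
0.07 -1.02 -0.05
0.19 -0.99 -0.16
0.3 -0.94 -0.25
0.42 -0.86 -0.34
0.51 -0.78 -0.43
0.6 -0.65 -0.5
0.67 -0.53 -0.56
0.72 -0.39 -0.6
0.76 -0.23 -0.64
0.78 -0.07 -0.65
0.78 0.08 -0.66
0.76 0.25 -0.63
0.72 0.39 -0.61
0.66 0.54 -0.56
0.59 0.67 -0.49
0.51 0.78 -0.43
0.4 0.87 -0.34
0.29 0.94 -0.25
0.18 1.0 -0.15
0.05 1.01 -0.05
-0.06 1.02 0.05
-0.19 0.99 0.16
-0.31 0.94 0.25
-0.41 0.87 0.34
-0.51 0.77 0.43
-0.6 0.66 0.5
-0.67 0.52 0.56
-0.73 0.39 0.6
-0.76 0.23 0.64
-0.78 0.08 0.65
-0.78 -0.09 0.66
-0.76 -0.24 0.63
-0.72 -0.4 0.61
-0.66 -0.54 0.56
-0.59 -0.66 0.49
-0.5 -0.78 0.43
-0.41 -0.88 0.34
-0.29 -0.94 0.25
-0.17 -0.99 0.15
-0.06 -1.02 0.05
```

Request:
play_rows(
  deltas=[
    {"tx": 0.07,"ty": -1.02,"tz": -0.05,"rx": 0,"ry": 0,"rz": 0,"hand": 0.9},
    {"tx": 0.19,"ty": -0.99,"tz": -0.16,"rx": 0,"ry": 0,"rz": 0,"hand": 0.9},
    {"tx": 0.3,"ty": -0.94,"tz": -0.25,"rx": 0,"ry": 0,"rz": 0,"hand": 0.9},
    {"tx": 0.42,"ty": -0.86,"tz": -0.34,"rx": 0,"ry": 0,"rz": 0,"hand": 0.9},
    {"tx": 0.51,"ty": -0.78,"tz": -0.43,"rx": 0,"ry": 0,"rz": 0,"hand": 0.9},
    {"tx": 0.6,"ty": -0.65,"tz": -0.5,"rx": 0,"ry": 0,"rz": 0,"hand": 0.9},
    {"tx": 0.67,"ty": -0.53,"tz": -0.56,"rx": 0,"ry": 0,"rz": 0,"hand": 0.9},
    {"tx": 0.72,"ty": -0.39,"tz": -0.6,"rx": 0,"ry": 0,"rz": 0,"hand": 0.9},
    {"tx": 0.76,"ty": -0.23,"tz": -0.64,"rx": 0,"ry": 0,"rz": 0,"hand": 0.9},
    {"tx": 0.78,"ty": -0.07,"tz": -0.65,"rx": 0,"ry": 0,"rz": 0,"hand": 0.9},
  ],
  squeeze=50,
)

```text
time: 28.2
tcp_pos: [505.2, 22.8, 136.1]
tcp_rot: [3.133, -0.871, 1.041]
wrist_force: [0.1, -4.7, -2.9]
width: 21.5
grip_force: 50.0
```

```bash
cat > k.py <<'E'
from plan import *
p,r=pose(); s=arm.state(); B=np.stack([MX,MY,[0,0,1]]); d=B@(p-np.array([561.4,-10.0,70.7])); print("knob rel centre",(d[1]-.5).round(1),(d[2]-65).round(1),"along x",d[0].round(1),"q",(np.arctan2(d[1]-.5,65-d[2])%(2*np.pi)).round(3),"rad",np.hypot(d[1]-.5,65-d[2]).round(1),"F",(B@np.array(s["wrist_force"])).round(1),"w",round(s["width"],1),round(s["grip_force"],1), np.array(s["joint_pos"]).round(2))
E
python3 k.py
```

```text
knob rel centre 64.6 0.4 along x -0.7 q 1.577 rad 64.6 F [-3.9 -2.5 -2.9] w 21.5 50.0 [-0.77  0.11  2.05  0.87  1.35 -0.6 ]
```

Request:
play_rows(
  deltas=[
    {"tx": 0.78,"ty": 0.08,"tz": -0.66,"rx": 0,"ry": 0,"rz": 0,"hand": 0.9},
    {"tx": 0.76,"ty": 0.25,"tz": -0.63,"rx": 0,"ry": 0,"rz": 0,"hand": 0.9},
    {"tx": 0.72,"ty": 0.39,"tz": -0.61,"rx": 0,"ry": 0,"rz": 0,"hand": 0.9},
    {"tx": 0.66,"ty": 0.54,"tz": -0.56,"rx": 0,"ry": 0,"rz": 0,"hand": 0.9},
    {"tx": 0.59,"ty": 0.67,"tz": -0.49,"rx": 0,"ry": 0,"rz": 0,"hand": 0.9},
    {"tx": 0.51,"ty": 0.78,"tz": -0.43,"rx": 0,"ry": 0,"rz": 0,"hand": 0.9},
    {"tx": 0.4,"ty": 0.87,"tz": -0.34,"rx": 0,"ry": 0,"rz": 0,"hand": 0.9},
    {"tx": 0.29,"ty": 0.94,"tz": -0.25,"rx": 0,"ry": 0,"rz": 0,"hand": 0.9},
    {"tx": 0.18,"ty": 1.0,"tz": -0.15,"rx": 0,"ry": 0,"rz": 0,"hand": 0.9},
    {"tx": 0.05,"ty": 1.01,"tz": -0.05,"rx": 0,"ry": 0,"rz": 0,"hand": 0.9},
    {"tx": -0.06,"ty": 1.02,"tz": 0.05,"rx": 0,"ry": 0,"rz": 0,"hand": 0.9},
    {"tx": -0.19,"ty": 0.99,"tz": 0.16,"rx": 0,"ry": 0,"rz": 0,"hand": 0.9},
    {"tx": -0.31,"ty": 0.94,"tz": 0.25,"rx": 0,"ry": 0,"rz": 0,"hand": 0.9},
    {"tx": -0.41,"ty": 0.87,"tz": 0.34,"rx": 0,"ry": 0,"rz": 0,"hand": 0.9},
    {"tx": -0.51,"ty": 0.77,"tz": 0.43,"rx": 0,"ry": 0,"rz": 0,"hand": 0.9},
    {"tx": -0.6,"ty": 0.66,"tz": 0.5,"rx": 0,"ry": 0,"rz": 0,"hand": 0.9},
    {"tx": -0.67,"ty": 0.52,"tz": 0.56,"rx": 0,"ry": 0,"rz": 0,"hand": 0.9},
    {"tx": -0.73,"ty": 0.39,"tz": 0.6,"rx": 0,"ry": 0,"rz": 0,"hand": 0.9},
    {"tx": -0.76,"ty": 0.23,"tz": 0.64,"rx": 0,"ry": 0,"rz": 0,"hand": 0.9},
    {"tx": -0.78,"ty": 0.08,"tz": 0.65,"rx": 0,"ry": 0,"rz": 0,"hand": 0.9},
  ],
)

```text
time: 30.2
tcp_pos: [617.7, -42.7, 135.7]
tcp_rot: [3.133, -0.875, 1.041]
wrist_force: [-0.9, 6.1, 2.7]
width: 21.7
grip_force: 50.0
```

```bash
python3 k.py
```

```text
knob rel centre -65.6 0.0 along x 0.8 q 4.712 rad 65.6 F [4.8 3.9 2.7] w 21.7 50.0 [-0.71  0.36  1.74  0.88  1.36 -0.52]
```

Good. Next half turn: rows 31–40 and 1–10.

Request:
play_rows(
  deltas=[
    {"tx": -0.78,"ty": -0.09,"tz": 0.66,"rx": 0,"ry": 0,"rz": 0,"hand": 0.9},
    {"tx": -0.76,"ty": -0.24,"tz": 0.63,"rx": 0,"ry": 0,"rz": 0,"hand": 0.9},
    {"tx": -0.72,"ty": -0.4,"tz": 0.61,"rx": 0,"ry": 0,"rz": 0,"hand": 0.9},
    {"tx": -0.66,"ty": -0.54,"tz": 0.56,"rx": 0,"ry": 0,"rz": 0,"hand": 0.9},
    {"tx": -0.59,"ty": -0.66,"tz": 0.49,"rx": 0,"ry": 0,"rz": 0,"hand": 0.9},
    {"tx": -0.5,"ty": -0.78,"tz": 0.43,"rx": 0,"ry": 0,"rz": 0,"hand": 0.9},
    {"tx": -0.41,"ty": -0.88,"tz": 0.34,"rx": 0,"ry": 0,"rz": 0,"hand": 0.9},
    {"tx": -0.29,"ty": -0.94,"tz": 0.25,"rx": 0,"ry": 0,"rz": 0,"hand": 0.9},
    {"tx": -0.17,"ty": -0.99,"tz": 0.15,"rx": 0,"ry": 0,"rz": 0,"hand": 0.9},
    {"tx": -0.06,"ty": -1.02,"tz": 0.05,"rx": 0,"ry": 0,"rz": 0,"hand": 0.9},
    {"tx": 0.07,"ty": -1.02,"tz": -0.05,"rx": 0,"ry": 0,"rz": 0,"hand": 0.9},
    {"tx": 0.19,"ty": -0.99,"tz": -0.16,"rx": 0,"ry": 0,"rz": 0,"hand": 0.9},
    {"tx": 0.3,"ty": -0.94,"tz": -0.25,"rx": 0,"ry": 0,"rz": 0,"hand": 0.9},
    {"tx": 0.42,"ty": -0.86,"tz": -0.34,"rx": 0,"ry": 0,"rz": 0,"hand": 0.9},
    {"tx": 0.51,"ty": -0.78,"tz": -0.43,"rx": 0,"ry": 0,"rz": 0,"hand": 0.9},
    {"tx": 0.6,"ty": -0.65,"tz": -0.5,"rx": 0,"ry": 0,"rz": 0,"hand": 0.9},
    {"tx": 0.67,"ty": -0.53,"tz": -0.56,"rx": 0,"ry": 0,"rz": 0,"hand": 0.9},
    {"tx": 0.72,"ty": -0.39,"tz": -0.6,"rx": 0,"ry": 0,"rz": 0,"hand": 0.9},
    {"tx": 0.76,"ty": -0.23,"tz": -0.64,"rx": 0,"ry": 0,"rz": 0,"hand": 0.9},
    {"tx": 0.78,"ty": -0.07,"tz": -0.65,"rx": 0,"ry": 0,"rz": 0,"hand": 0.9},
  ],
)

```text
time: 32.2
tcp_pos: [505.2, 22.7, 136.1]
tcp_rot: [3.133, -0.871, 1.041]
wrist_force: [0.4, -1.7, -3.8]
width: 21.0
grip_force: 50.0
```

```bash
python3 k.py
```

```text
knob rel centre 64.5 0.4 along x -0.8 q 1.576 rad 64.5 F [-1.2 -1.2 -3.8] w 21.0 50.0 [-0.77  0.11  2.05  0.87  1.35 -0.6 ]
```

Request:
play_rows(
  deltas=[
    {"tx": 0.78,"ty": 0.08,"tz": -0.66,"rx": 0,"ry": 0,"rz": 0,"hand": 0.9},
    {"tx": 0.76,"ty": 0.25,"tz": -0.63,"rx": 0,"ry": 0,"rz": 0,"hand": 0.9},
    {"tx": 0.72,"ty": 0.39,"tz": -0.61,"rx": 0,"ry": 0,"rz": 0,"hand": 0.9},
    {"tx": 0.66,"ty": 0.54,"tz": -0.56,"rx": 0,"ry": 0,"rz": 0,"hand": 0.9},
    {"tx": 0.59,"ty": 0.67,"tz": -0.49,"rx": 0,"ry": 0,"rz": 0,"hand": 0.9},
    {"tx": 0.51,"ty": 0.78,"tz": -0.43,"rx": 0,"ry": 0,"rz": 0,"hand": 0.9},
    {"tx": 0.4,"ty": 0.87,"tz": -0.34,"rx": 0,"ry": 0,"rz": 0,"hand": 0.9},
    {"tx": 0.29,"ty": 0.94,"tz": -0.25,"rx": 0,"ry": 0,"rz": 0,"hand": 0.9},
    {"tx": 0.18,"ty": 1.0,"tz": -0.15,"rx": 0,"ry": 0,"rz": 0,"hand": 0.9},
    {"tx": 0.05,"ty": 1.01,"tz": -0.05,"rx": 0,"ry": 0,"rz": 0,"hand": 0.9},
    {"tx": -0.06,"ty": 1.02,"tz": 0.05,"rx": 0,"ry": 0,"rz": 0,"hand": 0.9},
    {"tx": -0.19,"ty": 0.99,"tz": 0.16,"rx": 0,"ry": 0,"rz": 0,"hand": 0.9},
    {"tx": -0.31,"ty": 0.94,"tz": 0.25,"rx": 0,"ry": 0,"rz": 0,"hand": 0.9},
    {"tx": -0.41,"ty": 0.87,"tz": 0.34,"rx": 0,"ry": 0,"rz": 0,"hand": 0.9},
    {"tx": -0.51,"ty": 0.77,"tz": 0.43,"rx": 0,"ry": 0,"rz": 0,"hand": 0.9},
    {"tx": -0.6,"ty": 0.66,"tz": 0.5,"rx": 0,"ry": 0,"rz": 0,"hand": 0.9},
    {"tx": -0.67,"ty": 0.52,"tz": 0.56,"rx": 0,"ry": 0,"rz": 0,"hand": 0.9},
    {"tx": -0.73,"ty": 0.39,"tz": 0.6,"rx": 0,"ry": 0,"rz": 0,"hand": 0.9},
    {"tx": -0.76,"ty": 0.23,"tz": 0.64,"rx": 0,"ry": 0,"rz": 0,"hand": 0.9},
    {"tx": -0.78,"ty": 0.08,"tz": 0.65,"rx": 0,"ry": 0,"rz": 0,"hand": 0.9},
  ],
)

```text
time: 34.2
tcp_pos: [617.7, -42.8, 135.8]
tcp_rot: [3.133, -0.875, 1.041]
wrist_force: [-0.0, 5.7, 1.4]
width: 21.5
grip_force: 50.0
```

Request:
play_rows(
  deltas=[
    {"tx": -0.78,"ty": -0.09,"tz": 0.66,"rx": 0,"ry": 0,"rz": 0,"hand": 0.9},
    {"tx": -0.76,"ty": -0.24,"tz": 0.63,"rx": 0,"ry": 0,"rz": 0,"hand": 0.9},
    {"tx": -0.72,"ty": -0.4,"tz": 0.61,"rx": 0,"ry": 0,"rz": 0,"hand": 0.9},
    {"tx": -0.66,"ty": -0.54,"tz": 0.56,"rx": 0,"ry": 0,"rz": 0,"hand": 0.9},
    {"tx": -0.59,"ty": -0.66,"tz": 0.49,"rx": 0,"ry": 0,"rz": 0,"hand": 0.9},
    {"tx": -0.5,"ty": -0.78,"tz": 0.43,"rx": 0,"ry": 0,"rz": 0,"hand": 0.9},
    {"tx": -0.41,"ty": -0.88,"tz": 0.34,"rx": 0,"ry": 0,"rz": 0,"hand": 0.9},
    {"tx": -0.29,"ty": -0.94,"tz": 0.25,"rx": 0,"ry": 0,"rz": 0,"hand": 0.9},
    {"tx": -0.17,"ty": -0.99,"tz": 0.15,"rx": 0,"ry": 0,"rz": 0,"hand": 0.9},
    {"tx": -0.06,"ty": -1.02,"tz": 0.05,"rx": 0,"ry": 0,"rz": 0,"hand": 0.9},
    {"tx": 0,"ty": 0,"tz": 0,"rx": 0,"ry": 0,"rz": 0,"hand": 0.9},
    {"tx": 0,"ty": 0,"tz": 0,"rx": 0,"ry": 0,"rz": 0,"hand": 0.9},
    {"tx": 0,"ty": 0,"tz": 0,"rx": 0,"ry": 0,"rz": 0,"hand": 0.9},
  ],
)

```text
time: 35.5
tcp_pos: [561.2, -10.0, 70.5]
tcp_rot: [3.134, -0.873, 1.04]
wrist_force: [1.2, 5.0, 1.5]
width: 21.4
grip_force: 50.0
```

```bash
python3 k.py
```

```text
knob rel centre -0.3 -65.2 along x -0.1 q 6.278 rad 65.2 F [4.9 1.5 1.5] w 21.4 50.0 [-0.74  0.36  1.92  0.91  1.26 -0.68]
```

Request:
play_rows(
  deltas=[
    {"tx": 0,"ty": 0,"tz": 0,"rx": 0,"ry": 0,"rz": 0,"hand": 0.6},
    {"tx": 0,"ty": 0,"tz": 0,"rx": 0,"ry": 0,"rz": 0,"hand": 0.45},
    {"tx": 0,"ty": 0,"tz": 0,"rx": 0,"ry": 0,"rz": 0,"hand": 0.4},
    {"tx": 0,"ty": 0,"tz": 0,"rx": 0,"ry": 0,"rz": 0,"hand": 0.4},
    {"tx": 0,"ty": 0,"tz": 0,"rx": 0,"ry": 0,"rz": 0,"hand": 0.4},
    {"tx": 0,"ty": 0,"tz": -1.5,"rx": 0,"ry": 0,"rz": 0,"hand": 0.4},
    {"tx": 0,"ty": 0,"tz": -2,"rx": 0,"ry": 0,"rz": 0,"hand": 0.4},
    {"tx": 0,"ty": 0,"tz": -2.5,"rx": 0,"ry": 0,"rz": 0,"hand": 0.4},
    {"tx": 0,"ty": 0,"tz": -2.5,"rx": 0,"ry": 0,"rz": 0,"hand": 0.4},
    {"tx": 0,"ty": 0,"tz": -2.5,"rx": 0,"ry": 0,"rz": 0,"hand": 0.4},
    {"tx": 0,"ty": 0,"tz": -2.5,"rx": 0,"ry": 0,"rz": 0,"hand": 0.4},
    {"tx": 0,"ty": 0,"tz": 0,"rx": 0,"ry": 0,"rz": 0,"hand": 0.4},
    {"tx": 0,"ty": 0,"tz": 0,"rx": 0,"ry": 0,"rz": 0,"hand": 0.4},
  ],
)

```text
time: 36.8
tcp_pos: [508.0, -99.6, 157.7]
tcp_rot: [3.132, -0.872, 1.04]
wrist_force: [-0.5, -0.0, 0.4]
width: 56.4
grip_force: 0.0
```

```bash
cat > fin.py <<'E'
from plan import *
from scipy.optimize import least_squares
s=arm.snapshot("scene"); img=s["image"].astype(int)
u,v=np.meshgrid(np.arange(512),np.arange(384))
k=(u>=258)&(u<=285)&(v>=205)&(v<=230)&(img.max(2)<70); n,lab,st,ct=cv2.connectedComponentsWithStats(k.astype(np.uint8)); i=1+np.argmax(st[1:,4]); vv,uu=np.nonzero(lab==i)
pts=np.stack([uu,vv],1).astype(float); P=unproj(s,pts)-MO; y=P@MY; x=P@MX; P=P[(x<-60)&(x>-145)]; 
print("knob px",len(pts),ct[i],"proj q=0",proj(s,M(-104,0,95)),"q=.1",proj(s,M(-104,6.5,95.3)), "surface y,z med",np.median(P@MY),np.median(P[:,2]))
P0=unproj(s,np.stack(np.meshgrid(np.arange(223,229),np.arange(211,217)),-1).reshape(-1,2))-MO; print("lever",np.median(P0@MX),np.median(P0@MY),np.median(P0[:,2]))
E
python3 fin.py; python3 cup.py 215 205 285 260 p4
```

```text
knob px 79 [272.53164557 215.24050633] proj q=0 [272.03318794 215.72974935] q=.1 [272.73453062 216.36177019] surface y,z med 7.7965009055759555 100.3470745690604
lever 49.87280981060409 -82.66040305525439 94.84529299059284
0.97 [244.1 233.5 262.3 259.4] 420 fit r30 [529.2 109.4] zmax [-2. 47. 75.]
0.69 [199.7 243.4 217.7 268.6] 406 fit r30 [608.7 257.7] zmax [ 4. 50. 75.]
0.52 [215.5 154.8 281.2 248.8] 3150 fit r30 [571.1  96. ] zmax [  8. 242. 333.]
[(0.96, array([253.1, 250.8]), array([548.1,  89.8])), (0.83, array([206.5, 264. ]), array([617.8, 258.7]))]
```

```bash
python3 - <<'E'
from h import *
a=np.load("scene.npy",allow_pickle=True).item(); s=arm.snapshot("scene")
for n,b in dict(salt=(298,314,222,250),timer=(268,290,250,275),jar=(328,349,203,238),pepper=(180,196,250,284),mug=(160,188,222,265),beaker=(175,203,200,248),green=(196,220,240,273)).items():
    d=np.abs(a["image"].astype(int)-s["image"]).max(2)[b[2]:b[3],b[0]:b[1]]; print(n,np.median(d),np.percentile(d,90))
E
```

```text
salt 4.0 53.200000000000045
timer 3.0 5.0
jar 5.0 122.0
pepper 3.0 5.0
mug 3.0 6.0
beaker 3.0 5.0
green 3.0 5.0
```

```bash
python3 - <<'E'
from h import *
for t in ("salt_shaker","spice_jar"):
    print(t,[(round(o["p"],2),np.round(o["extent"],1).tolist()) for o in arm.regions_of(t,"scene")[:3]])
print(arm.state()["time"]); print(arm.job_done())
E
```

```text
salt_shaker [(0.51, [300.9, 226.1, 313.9, 245.6])]
spice_jar [(0.62, [330.0, 206.6, 350.5, 234.7]), (0.36, [262.2, 200.1, 283.4, 222.0])]
37.15
the job is handed in; nothing more can be done
None
```

I handed the job in at 37 s: the cup is upright about 2 mm off the spout's centre, the lever is locked (after several slips over it), the crank then made two turns at 4 s each and was let go with the knob hanging down (to within about 0.1 rad), and the other things look unmoved.

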